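Clamp a heat sink: touch plus a quarter turn

ROBOT

A 6-joint arm with a two-finger parallel gripper is mounted at the origin on the work surface. World frame = base frame: x ahead of the robot, y to its left, z up, the work surface at z = 0. Lengths are in mm, angles in rad, forces in N, time in s.
With the tool pointing down it reaches from about 325 to 775 mm from the base axis. Payload 5.5 kg.
Tool frame: the origin (TCP) lies midway between the tips of the shut fingers; the grasp point (between the pads) lies 19 mm behind it; z points along the fingers, x is the direction in which the jaws open and shut, and the axes are right-handed (so a half turn about z gives the same grasp; the last joint's range is limited). The gripper opens to 85 mm and grips with 20 to 120 N. Pads are 22 mm wide; open, the fingers measure 114 mm over their backs; the gripper's body (76 mm by 85 mm) begins 54 mm behind the grasp point. The pads swing forward as they close: fully open they stand 13 mm farther back than shut.
Start: joints at [-1.272, 0.091, 1.231, -0, 1.82, -0.057], TCP at [209.005, -562.435, 231.275] pointing down, gripper open.
Joint ranges: [-2.87, 2.87], [-0.86, 2.18], [0.17, 2.46], [-1.51, 4.65], [0.06, 2.69], [-2.65, 2.65]. Speed limits (rad/s): [2.57, 2.57, 3.01, 3.14, 3.14, 3.14].

INTERFACE

Orientations are given as a 3x3 rotation matrix whose columns are the frame's x, y, z axes.
In Python, from bench import arm gives the robot as it stands.
- The arm moves only by the tool apply_moves, never from a script. Its argument "targets" is a list of rows, each an object with "delta_pos": the shift along the tool's x, y, z in cm, a list of three; "turn": the turn about the tool's z in rad. A call has 1 to 12 rows; each row shifts and turns the pose as measured when the row begins, along the tool's axes as they then stand; what a row does not reach is not made up. A row lasts 1/12 s, in which the tool goes at most 41.7 mm and 7.16 degrees, less where a joint would pass 70% of its speed; a pose out of reach is approached as far as the arm can. A call is refused whole if a number of a shift passes 4.17 or a number of a turn 0.125, either way. A call with a gripper value outside its range is refused whole. "jaw" is the finger opening in cm, from 0 to 8.54, set as the call begins (left out, the last holds). The fingers move at their own pace and stop on an object; "force" is the grip in N (left out, the last holds). Time passes only in rows, so rows that do not move let the fingers close. It gives the time, the measured TCP pose, the force and the opening at its end, in the units of the state.
- arm.state(): the state, without advancing time (a new reading comes with each control period).
- arm.snapshot(name): name is "side" or "top" or "wrist"; returns the picture (400x640x3 uint8, red, green, blue); there is no depth.
- arm.calibration(name): a dict with "fx", "fy", "cx", "cy" (pixels), "pose" (4x4, takes a point from camera to world coordinates). Camera axes: x right, y down, z forward; pixel columns grow to the right and rows downward; lengths in mm; the calibration is good to about 2 mm. A picture is of the moment at which its call begins: read the wrist's pose just before it. calibration takes no time and is no camera call; for the wrist camera it gives the pose at the moment of the call.
- arm.hand_in(): hands the job in, once; it reports no verdict.
The state is a dict: "t": time; "q": joint angles; "qd": joint speeds; "effort": joint torques, N m; "position": TCP position; "ee_rot": TCP orientation; "force": force on the tool from outside, world axes, zero at the start; "torque": the same for the moment, N m; "width": opening from 0.0 (shut) to 1.0 (fully open).
Only numpy, scipy, OpenCV 4.12 (cv2) and the standard library are available. Lean on these libraries where they do the work, as an engineer would, in place of code of your own. Each camera call takes 0.05 s, during which the arm holds its last target.

TASK

Lay the long heat sink in the bed of the bench clamp, transistor end first, and push it along the bed until it is fully home against the end stop. Then turn the clamp handle clockwise until the rubber foot just touches the transistor, and give it a quarter turn more and no harder, or the transistor cracks. Let go, and leave the other things on the bench where they are.

Things in the scene. Friction and masses are not known exactly. Their poses are not given: they have to be found in the camera images.
- clamp: Dark cast bench screw clamp bolted to the bench. Origin on the bench under the vertical screw axis. Bed along its y, open at +y; end stop at -y, its face at y = -50 mm, 42 high. Bed floor: steel, 20 mm above the bench, y -50 to +135. Side rails 24 high (above bench), 47 apart, to y +135. Column at +x (42 to 78). Arm 34 wide and boss (radius 19) over the bed, z 92 to 132, x -19 to 78.
- bed_axis (a point): Point on the screw axis 20 mm above the bench; the transistor must come under it. Axes as the clamp's.
- screw: Vertical clamp screw with its bar handle and rubber foot. Origin on the axis; moves down with the screw, does not turn. Foot face (radius 10) is 9 to 13 mm below it (feet differ, not measured), 2 to 7 mm above a loaded transistor at the start. 6 mm down per clockwise turn. After touch the rubber's push grows about 20 N per rad. Foot swivels stiffly. Dry screw, stays where left.
- grip (a point): Centre of the black bar handle on top of the screw: 68 long, 12 thick, 28 high, rounded ends; x along the bar, z up, turns with it. Clockwise from above tightens; no stop in the first 2 turns. Turning it takes 0.05 N m when free, rising after touch by about 0.27 N m per rad to some 0.18 N m, then slowly. The bar's underside starts about 12 mm above the boss.
- heatsink: The long bare aluminium heat sink, 150 long (its y) x 40 wide (x) x 30 high, fins down, about 0.3 kg; black transistor on its flat top, nearer the -y end. Origin at the centre of its underside, z up. The -y end goes to the end stop. A second, shorter one without transistor is not meant.
- transistor (a point): Centre of the transistor's top face: black block 20 x 26 mm, 6 high, on the heat sink 50 mm from its -y end, 36 mm above its underside.
- stop_end (a point): Centre of the heat sink's -y end face, 15 mm above its underside; it must come against the end stop.
- spare_sink: Bystander: short bare heat sink, 80 x 40 x 30 mm, no transistor.
- multimeter: Bystander: black multimeter, 150 x 75 x 36 mm.
- solder_reel: Bystander: reel of solder, 52 mm across, 48 high.
- capacitor: Bystander: upright dark can capacitor, 35 mm across, 50 high.
- screwdriver: Bystander: screwdriver lying, 190 mm long.
- screw_tray: Bystander: grey divided tray, 110 x 75 x 22 mm.
Not all that is in view belongs to the job. Leave any blue, green or purple look-alike of the heatsink alone.

How it is judged (in metres and radians):
On the way, in this order (a step that is already met when the one before it is completed fails the run):
1. the heat sink lies in the bed, fully home against the end stop, the foot not yet on it (y of stop_end in the frame of clamp below -0.047 m and horizontal distance between transistor and bed_axis below 0.006 m and z of heatsink in the frame of clamp below 0.023 m and angle between heatsink's own z axis and vertical below 0.05 rad and contact force between screw and heatsink below 1 N), for 0.2 s.
2. the foot bears on the transistor (contact force between screw and heatsink above 3 N), for 0.2 s.
At the end, for the whole second after the job is handed in: The heat sink lies flat and at rest in the bed, within 3 mm of the end stop, the transistor within 6 mm of the screw axis, and the foot presses it with 21 to 44 N, that is about a sixth to a third of a turn past first touch (y of stop_end in the frame of clamp below -0.047 m and horizontal distance between transistor and bed_axis below 0.006 m and z of heatsink in the frame of clamp below 0.023 m and angle between heatsink's own z axis and vertical below 0.05 rad and contact force between screw and heatsink between 21 and 44 N and linear speed of heatsink below 0.01 m/s).
It fails at once if the transistor is crushed: the foot presses with over 60 N (contact force between screw and heatsink above 60 N).
It fails at once if another thing on the bench is moved by more than 25 mm (distance of any of spare_sink, multimeter, solder_reel, capacitor, screwdriver, screw_tray from where it was at the start of the episode above 0.025 m).
It also fails if it takes over 72 s, if anything falls off the work surface, if the arm or the gripper's body presses on something with over 40 N, if the wrist force passes 120 N, or if a joint passes its speed limit or range.

## Working session

There is one attempt and no reset: what is moved stays moved. The work goes in short steps, Python scripts to look and compute and a tool call to move; the robot and the scene stay as the last step left them, time stands still between calls to the robot, and variables do not carry over. Pictures are saved under pics/ and viewed, and the job is handed in when it is done.

Besides the shell and the picture viewer there is one more tool, called after "Call:" by a JSON object that holds its "name" and its "arguments". apply_moves: Moves the arm, as the interface text tells. Its arguments: {"type":"object","properties":{"targets":{"type":"array"},"jaw":{"type":"number"},"force":{"type":"number"}},"required":["targets"]}

```bash
mkdir -p pics; ls
python3 - <<'E'
from bench import arm
import cv2,numpy as np
for n in ["side","top","wrist"]:
    c=arm.calibration(n); im=arm.snapshot(n)
    cv2.imwrite(f"pics/{n}0.png",im[:,:,::-1])
    print(n,{k:(np.round(v,3).tolist()) for k,v in c.items()})
s=arm.state();print(s)
E
```

```text
pics
side {'fx': 471.165, 'fy': 471.165, 'cx': 319.425, 'cy': 202.681, 'pose': [[-0.985, -0.118, 0.128, 397.833], [-0.173, 0.57, -0.803, 1089.296], [0.022, -0.813, -0.582, 877.7], [0.0, 0.0, 0.0, 1.0]]}
top {'fx': 474.057, 'fy': 474.057, 'cx': 311.119, 'cy': 192.486, 'pose': [[0.002, -0.994, 0.112, 391.915], [-1.0, -0.003, -0.006, 64.897], [0.007, -0.112, -0.994, 1417.764], [0.0, 0.0, 0.0, 1.0]]}
wrist {'fx': 321.116, 'fy': 321.116, 'cx': 319.622, 'cy': 200.181, 'pose': [[0.349, -0.905, -0.242, 271.421], [-0.937, -0.337, -0.089, -539.617], [-0.001, 0.258, -0.966, 373.565], [0.0, 0.0, 0.0, 1.0]]}
{'t': 0.15, 'q': array([-1.27174293e+00,  9.17329351e-02,  1.23163378e+00, -7.93531855e-06,
        1.81982691e+00, -5.66778143e-02]), 'qd': array([ 0.00067017, -0.00232374, -0.00341654, -0.00114314,  0.00031166,
       -0.00138181]), 'effort': array([ 7.32176104e-04, -4.59373033e+01, -4.18526566e+01,  3.12756242e-05,
        9.59850062e-03, -2.20410323e-05]), 'position': array([ 208.90709103, -562.21548961,  230.36862977]), 'ee_rot': array([[ 3.48273678e-01, -9.37392776e-01, -4.79020384e-04],
       [-9.37391534e-01, -3.48273998e-01,  1.52764719e-03],
       [-1.59883578e-03, -8.30096522e-05, -9.99998718e-01]]), 'force': array([-1.13665662, -0.25703361, -0.01578881]), 'torque': array([ 0.01173176, -0.00070984,  0.02419802]), 'width': 0.998957494380664}
```

View pics/top0.png

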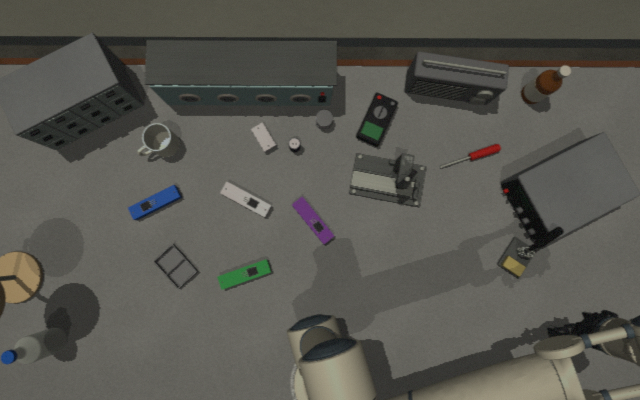

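View pics/side0.png

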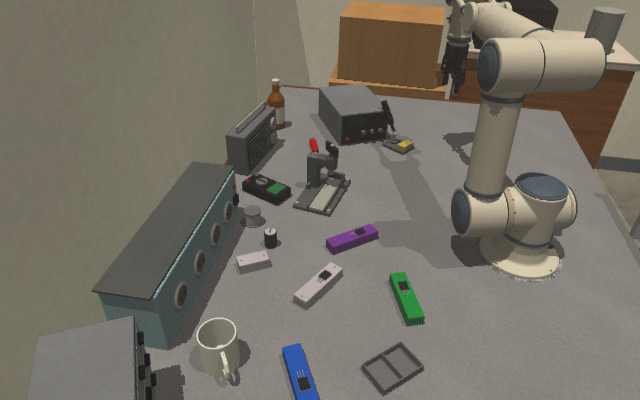

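View pics/wrist0.png

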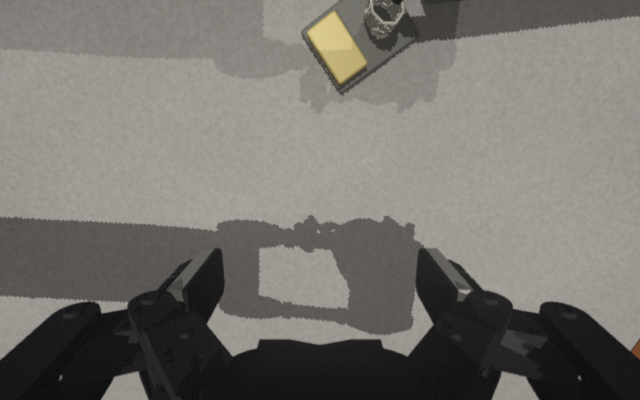

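Run:
```python
import cv2
im=cv2.imread("pics/top0.png")
a=cv2.resize(im[140:215,340:440],None,fx=7,fy=7,interpolation=cv2.INTER_CUBIC)
cv2.imwrite("pics/top0_clamp.png",a)
a=cv2.resize(im[170:230,205:285],None,fx=9,fy=9,interpolation=cv2.INTER_CUBIC)
cv2.imwrite("pics/top0_hs.png",a)
im=cv2.imread("pics/side0.png")
a=cv2.resize(im[125:225,280:370],None,fx=6,fy=6,interpolation=cv2.INTER_CUBIC)
cv2.imwrite("pics/side0_clamp.png",a)
```

```text
(no output)
```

View pics/top0_clamp.png

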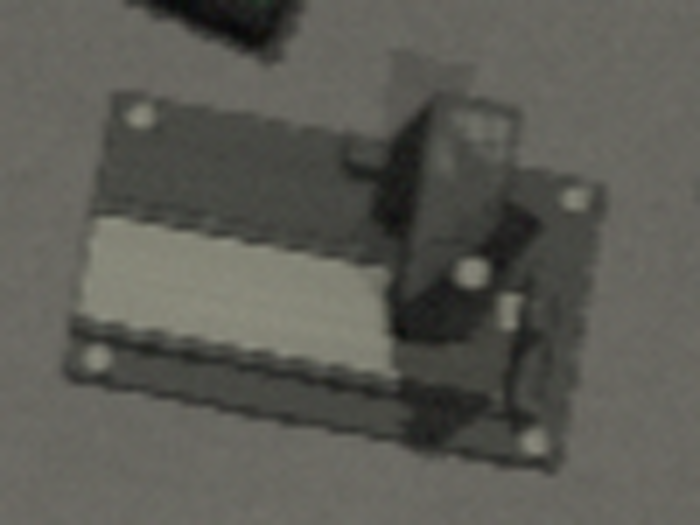

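View pics/top0_hs.png

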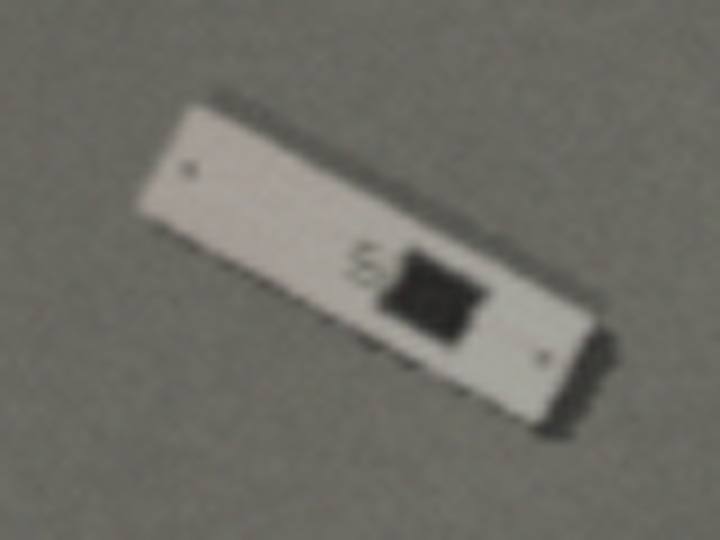

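View pics/side0_clamp.png

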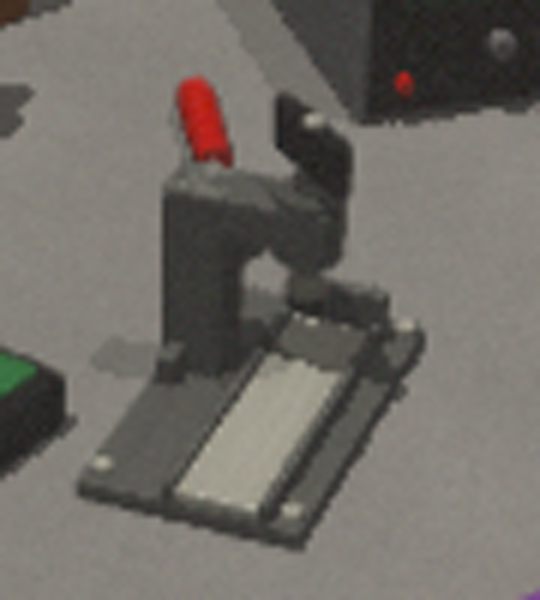

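```bash
cat > h.py <<'E'
import numpy as np,cv2
from bench import arm
def ray(c,u,v):
    d=c["pose"][:3,:3]@np.array([(u-c["cx"])/c["fx"],(v-c["cy"])/c["fy"],1.]); return c["pose"][:3,3],d
def onz(c,u,v,z):
    o,d=ray(c,u,v); return o+d*(z-o[2])/d[2]
def proj(c,p):
    T=np.linalg.inv(c["pose"]); q=T[:3,:3]@np.asarray(p,float)+T[:3,3]
    return c["fx"]*q[0]/q[2]+c["cx"],c["fy"]*q[1]/q[2]+c["cy"]
def st():
    s=arm.state(); R=s["ee_rot"]
    print("t",round(s["t"],2),"pos",np.round(s["position"],1),"yaw x-axis",round(np.arctan2(R[1,0],R[0,0]),4),"z",np.round(R[:,2],4),"F",np.round(s["force"],1),"T",np.round(s["torque"],3),"w",round(s["width"],3),"q",np.round(s["q"],2)); return s
E
python3 - <<'E'
from h import *
c=arm.calibration("top")
im=cv2.imread("pics/top0.png")
sub=im[170:230,205:285]
g=cv2.cvtColor(sub,cv2.COLOR_BGR2GRAY); m=(g>135).astype(np.uint8)*255
cs,_=cv2.findContours(m,cv2.RETR_EXTERNAL,2); cc=max(cs,key=cv2.contourArea)
r=cv2.minAreaRect(cc.astype(np.float32)); b=cv2.boxPoints(r)+[205,170]
print(r,b)
P=np.array([onz(c,u,v,30)[:2] for u,v in b]);print(P.round(1),P.mean(0))
tr=onz(c,205+433/9,170+296/9,36);print("tr",tr)
# clamp
for n,(u,v),z in [("bed far-left",(90,218),20),("bed nearleft",(75,320),20),("bolts",(140,116),10),("b2",(97,358),10),("b3",(575,198),10),("b4",(533,440),10),("dot",(472,272),172)]:
    print(n,onz(c,340+u/7-.5,140+v/7-.5,z).round(1))
E
```

```text
((40.00049591064453, 28.732406616210938), (50.11842727661133, 13.127753257751465), 28.178592681884766) [[219.81169891 192.68483353]
 [226.0109024  181.11298084]
 [270.18929291 204.77997971]
 [263.99008942 216.35183334]]
[[546.4 324.5]
 [580.8 307. ]
 [511.1 176. ]
 [477.  193.7]] [528.84255674 250.29010679]
tr [515.98889826 225.43815214  36.        ]
bed far-left [614.7 -67.2  20. ]
bed nearleft [570.9 -60.4  20. ]
bolts [660.8 -90.   10. ]
b2 [555.8 -70.6  10. ]
b3 [ 625.6 -276.9   10. ]
b4 [ 521.1 -256.4   10. ]
dot [ 570.2 -197.7  172. ]
```

```bash
cat >> h.py <<'E'
def plan(target,yaw=None,step=38.,maxturn=.12):
    s=arm.state(); R=s["ee_rot"].copy(); p=s["position"]; d=np.array(target,float)-p
    y0=np.arctan2(R[1,0],R[0,0]); tt=0 if yaw is None else -((yaw-y0+np.pi)%(2*np.pi)-np.pi)
    n=int(max(np.ceil(np.linalg.norm(d)/step),np.ceil(abs(tt)/maxturn),1)); rows=[]
    print("dist",d.round(1),"turn",round(tt,3),"n",n)
    for i in range(n):
        rows.append((np.round(R.T@d/n/10,2).tolist(),round(tt/n,3)))
        c_,s_=np.cos(tt/n),np.sin(tt/n); R=R@np.array([[c_,-s_,0],[s_,c_,0],[0,0,1]])
    for r in rows: print(r)
E
python3 - <<'E'
from h import *
st(); plan([470,200,230],-0.49,step=38)
E
```

```text
t 0.15 pos [ 208.9 -562.2  230.4] yaw x-axis -1.2151 z [-5.0e-04  1.5e-03 -1.0e+00] F [-1.1 -0.3 -0. ] T [ 0.012 -0.001  0.024] w 0.999 q [-1.27  0.09  1.23 -0.    1.82 -0.06]
dist [ 2.611e+02  7.622e+02 -4.000e-01] turn -0.725 n 22
([-2.83, -2.32, 0.01], np.float64(-0.033))
([-2.76, -2.41, 0.01], np.float64(-0.033))
([-2.68, -2.5, 0.01], np.float64(-0.033))
([-2.59, -2.59, 0.01], np.float64(-0.033))
([-2.5, -2.67, 0.01], np.float64(-0.033))
([-2.42, -2.75, 0.01], np.float64(-0.033))
([-2.32, -2.83, 0.01], np.float64(-0.033))
([-2.23, -2.91, 0.01], np.float64(-0.033))
([-2.13, -2.98, 0.01], np.float64(-0.033))
([-2.03, -3.05, 0.01], np.float64(-0.033))
([-1.93, -3.11, 0.01], np.float64(-0.033))
([-1.83, -3.17, 0.01], np.float64(-0.033))
([-1.72, -3.23, 0.01], np.float64(-0.033))
([-1.61, -3.29, 0.01], np.float64(-0.033))
([-1.51, -3.34, 0.01], np.float64(-0.033))
([-1.39, -3.39, 0.01], np.float64(-0.033))
([-1.28, -3.43, 0.01], np.float64(-0.033))
([-1.17, -3.47, 0.01], np.float64(-0.033))
([-1.05, -3.51, 0.01], np.float64(-0.033))
([-0.94, -3.54, 0.01], np.float64(-0.033))
([-0.82, -3.57, 0.01], np.float64(-0.033))
([-0.7, -3.59, 0.01], np.float64(-0.033))
```

Run:
```python
from h import *
plan([570,-190,300],-0.19,step=38)
```

```text
dist [361.1 372.2  69.6] turn -1.025 n 14
([-1.59, -3.34, -0.49], np.float64(-0.073))
([-1.35, -3.45, -0.49], np.float64(-0.073))
([-1.09, -3.54, -0.49], np.float64(-0.073))
([-0.83, -3.61, -0.49], np.float64(-0.073))
([-0.56, -3.66, -0.49], np.float64(-0.073))
([-0.29, -3.69, -0.49], np.float64(-0.073))
([-0.02, -3.7, -0.49], np.float64(-0.073))
([0.25, -3.7, -0.49], np.float64(-0.073))
([0.52, -3.67, -0.49], np.float64(-0.073))
([0.79, -3.62, -0.49], np.float64(-0.073))
([1.05, -3.55, -0.49], np.float64(-0.073))
([1.31, -3.47, -0.49], np.float64(-0.073))
([1.56, -3.36, -0.49], np.float64(-0.073))
([1.8, -3.24, -0.49], np.float64(-0.073))
```

Call:
{"name": "apply_moves", "arguments": {"targets": [{"delta_pos": [-1.6,-3.3,-0.5],"turn": -0.07},{"delta_pos": [-1.4,-3.5,-0.5],"turn": -0.07},{"delta_pos": [-1.1,-3.5,-0.5],"turn": -0.07},{"delta_pos": [-0.8,-3.6,-0.5],"turn": -0.07},{"delta_pos": [-0.6,-3.7,-0.5],"turn": -0.07},{"delta_pos": [-0.3,-3.7,-0.5],"turn": -0.07},{"delta_pos": [0,-3.7,-0.5],"turn": -0.07},{"delta_pos": [0.2,-3.7,-0.5],"turn": -0.07},{"delta_pos": [0.5,-3.7,-0.5],"turn": -0.07},{"delta_pos": [0.8,-3.6,-0.5],"turn": -0.07},{"delta_pos": [1.0,-3.5,-0.5],"turn": -0.07},{"delta_pos": [1.3,-3.5,-0.5],"turn": -0.07}]}}

```text
t: 1.15
position: [525.1, -234.0, 284.9]
ee_rot: [[0.939, -0.344, -0.009], [-0.344, -0.939, 0.01], [-0.012, -0.007, -1.0]]
force: [-0.2, -0.8, 0.8]
width: 0.997
```

Run:
```python
from h import *
st();plan([570,-190,300],-0.19,step=35)
```

```text
t 1.15 pos [ 525.1 -234.   284.9] yaw x-axis -0.3511 z [-0.0089  0.0103 -0.9999] F [-0.2 -0.8  0.8] T [-0.021 -0.006 -0.031] w 0.997 q [-0.48  0.05  1.18  0.01  1.93 -0.13]
dist [44.9 44.  15.1] turn -0.161 n 2
([1.34, -2.84, -0.75], np.float64(-0.081))
([1.57, -2.72, -0.75], np.float64(-0.081))
```

Call:
{"name": "apply_moves", "arguments": {"targets": [{"delta_pos": [1.3,-2.8,-0.7],"turn": -0.08},{"delta_pos": [1.6,-2.7,-0.7],"turn": -0.08},{"delta_pos": [0,0,0],"turn": 0}]}}

```text
t: 1.4
position: [575.0, -181.9, 298.3]
ee_rot: [[0.985, -0.171, -0.009], [-0.171, -0.985, 0.013], [-0.011, -0.011, -1.0]]
force: [0.7, -0.0, 0.4]
width: 0.998
```

Run:
```python
from h import *
st()
c=arm.calibration("wrist"); im=arm.snapshot("wrist"); cv2.imwrite("pics/w1.png",im[:,:,::-1]); np.save("w1.npy",c["pose"])
```

```text
t 1.4 pos [ 575.  -181.9  298.3] yaw x-axis -0.1718 z [-0.0093  0.0132 -0.9999] F [ 0.7 -0.   0.4] T [ 0.012 -0.03   0.027] w 0.998 q [-0.37  0.14  1.06  0.01  1.96 -0.19]
```

View pics/w1.png

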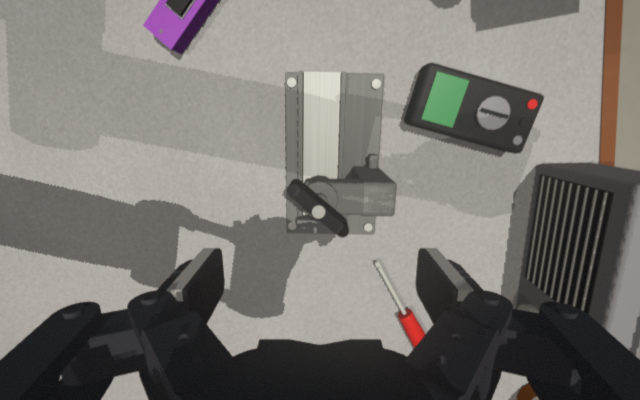

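Run:
```python
import cv2
im=cv2.imread("pics/w1.png")
cv2.imwrite("pics/w1z.png",cv2.resize(im[60:250,270:410],None,fx=4,fy=4,interpolation=cv2.INTER_CUBIC)[:600] if 0 else cv2.resize(im[60:250,270:410],None,fx=3.15,fy=3.15,interpolation=cv2.INTER_CUBIC))
```

```text
(no output)
```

View pics/w1z.png

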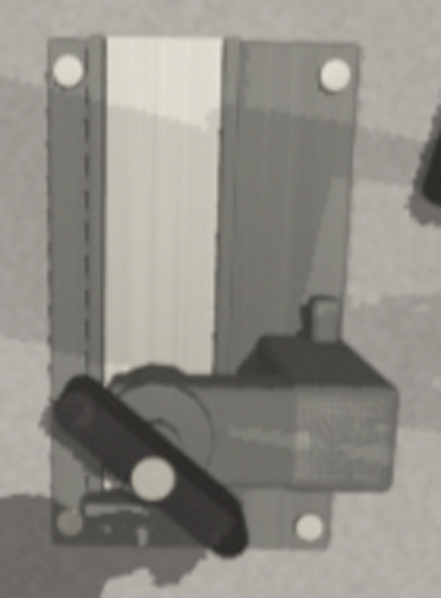

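```bash
cat > w1.py <<'E'
from h import *
c=arm.calibration("wrist"); c["pose"]=np.load("w1.npy")
f=lambda x,y,z: onz(c,270+(x+.5)/3.15-.5,60+(y+.5)/3.15-.5,z)
A=f(107,38,20);B=f(224,40,20);m=(A+B)/2
print("bed end",A.round(1),B.round(1),m.round(1),np.linalg.norm(A-B).round(1))
L=f(105,350,24)
for n,p in dict(bTL=(68,71),bTR=(335,75),bBL=(70,522),bBR=(310,527)).items(): print(n,f(*p,10).round(1))
d=f(153,479,172);print("dot",d.round(1),f(153,479,174).round(1))
e1=f(77,382,172);e2=f(238,552,172);print("ends",e1.round(1),e2.round(1),((e1+e2)/2).round(1),np.linalg.norm(e1-e2).round(1),"bar yaw",np.arctan2(*(e1-e2)[[1,0]]))
l1=f(107,38,20);l2=f(104,350,20);print("left edge dir",np.degrees(np.arctan2(*(l1-l2)[[1,0]])))
r1=f(224,40,20);r2=f(215,372,20);print("right edge dir",np.degrees(np.arctan2(*(r1-r2)[[1,0]])))
E
python3 w1.py
```

```text
bed end [574.2 -60.8  20. ] [619.1 -69.4  20. ] [596.7 -65.1  20. ] 45.8
bTL [556. -69.  10.]
bTR [661.8 -88.9  10. ]
bBL [ 520.1 -257.4   10. ]
bBR [ 626.3 -277.7   10. ]
dot [ 571.  -197.1  172. ] [ 571.2 -196.6  174. ]
ends [ 555.4 -166.6  172. ] [ 591.1 -222.4  172. ] [ 573.2 -194.5  172. ] 66.3 bar yaw 2.140312657973996
left edge dir 78.89236827466856
right edge dir 79.46622788994962
```

Run:
```python
from h import *
st();plan([535,235,215],-0.49,step=20)
```

```text
t 1.45 pos [ 573.6 -183.7  297.8] yaw x-axis -0.1764 z [-0.0109  0.0122 -0.9999] F [ 0.3 -0.4 -0.7] T [-0.003 -0.008 -0.023] w 1.001 q [-0.37  0.14  1.06  0.01  1.96 -0.19]
dist [-38.6 418.7 -82.8] turn 0.314 n 22
([-0.5, -1.84, 0.4], np.float64(0.014))
([-0.53, -1.83, 0.4], np.float64(0.014))
([-0.55, -1.82, 0.4], np.float64(0.014))
([-0.58, -1.82, 0.4], np.float64(0.014))
([-0.61, -1.81, 0.4], np.float64(0.014))
([-0.63, -1.8, 0.4], np.float64(0.014))
([-0.66, -1.79, 0.4], np.float64(0.014))
([-0.68, -1.78, 0.4], np.float64(0.014))
([-0.71, -1.77, 0.4], np.float64(0.014))
([-0.73, -1.76, 0.4], np.float64(0.014))
([-0.76, -1.75, 0.4], np.float64(0.014))
([-0.78, -1.74, 0.4], np.float64(0.014))
([-0.81, -1.73, 0.4], np.float64(0.014))
([-0.83, -1.71, 0.4], np.float64(0.014))
([-0.86, -1.7, 0.4], np.float64(0.014))
([-0.88, -1.69, 0.4], np.float64(0.014))
([-0.9, -1.68, 0.4], np.float64(0.014))
([-0.93, -1.66, 0.4], np.float64(0.014))
([-0.95, -1.65, 0.4], np.float64(0.014))
([-0.98, -1.64, 0.4], np.float64(0.014))
([-1.0, -1.62, 0.4], np.float64(0.014))
([-1.02, -1.61, 0.4], np.float64(0.014))
```

Call:
{"name": "apply_moves", "arguments": {"targets": [{"delta_pos": [-0.5,-1.8,0.4],"turn": 0.014},{"delta_pos": [-0.5,-1.8,0.4],"turn": 0.014},{"delta_pos": [-0.55,-1.8,0.4],"turn": 0.014},{"delta_pos": [-0.6,-1.8,0.4],"turn": 0.014},{"delta_pos": [-0.6,-1.8,0.4],"turn": 0.014},{"delta_pos": [-0.6,-1.8,0.4],"turn": 0.014},{"delta_pos": [-0.65,-1.8,0.4],"turn": 0.014},{"delta_pos": [-0.7,-1.8,0.4],"turn": 0.014},{"delta_pos": [-0.7,-1.8,0.4],"turn": 0.014},{"delta_pos": [-0.7,-1.75,0.4],"turn": 0.014},{"delta_pos": [-0.75,-1.75,0.4],"turn": 0.014},{"delta_pos": [-0.8,-1.75,0.4],"turn": 0.014}]}}

```text
t: 2.45
position: [548.8, 37.1, 244.0]
ee_rot: [[0.925, -0.378, -0.021], [-0.378, -0.926, 0.006], [-0.022, 0.002, -1.0]]
force: [0.2, 0.4, -0.4]
width: 1.002
```

Call:
{"name": "apply_moves", "arguments": {"targets": [{"delta_pos": [-0.8,-1.7,0.4],"turn": 0.014},{"delta_pos": [-0.8,-1.7,0.4],"turn": 0.014},{"delta_pos": [-0.85,-1.7,0.4],"turn": 0.014},{"delta_pos": [-0.9,-1.7,0.4],"turn": 0.014},{"delta_pos": [-0.9,-1.7,0.4],"turn": 0.014},{"delta_pos": [-0.9,-1.65,0.4],"turn": 0.014},{"delta_pos": [-0.95,-1.65,0.4],"turn": 0.014},{"delta_pos": [-1.0,-1.6,0.4],"turn": 0.014},{"delta_pos": [-1.0,-1.6,0.4],"turn": 0.014},{"delta_pos": [-1.0,-1.6,0.4],"turn": 0.014},{"delta_pos": [0,0,0],"turn": 0}]}}

```text
t: 3.37
position: [536.4, 222.5, 196.7]
ee_rot: [[0.844, -0.535, -0.03], [-0.535, -0.845, -0.0], [-0.025, 0.016, -1.0]]
force: [1.1, -0.5, -0.4]
width: 0.998
```

Run:
```python
from h import *
st()
c=arm.calibration("wrist"); im=arm.snapshot("wrist"); cv2.imwrite("pics/w2.png",im[:,:,::-1]); np.save("w2.npy",c["pose"])
```

```text
t 3.37 pos [536.4 222.5 196.7] yaw x-axis -0.5648 z [-0.03   -0.     -0.9995] F [ 1.1 -0.5 -0.4] T [-0.002 -0.033 -0.019] w 0.998 q [0.33 0.06 1.32 0.01 1.79 0.9 ]
```

View pics/w2.png

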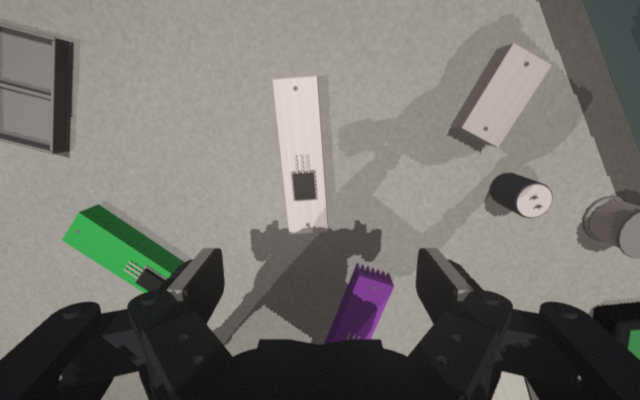

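Call:
{"name": "apply_moves", "arguments": {"targets": [{"delta_pos": [0,0,0],"turn": 0},{"delta_pos": [0,0,0],"turn": 0},{"delta_pos": [0,0,0],"turn": 0},{"delta_pos": [0,0,0],"turn": 0}]}}

```text
t: 3.75
position: [537.3, 216.0, 197.4]
ee_rot: [[0.842, -0.539, -0.029], [-0.54, -0.842, -0.003], [-0.023, 0.019, -1.0]]
force: [0.2, -0.8, 0.4]
width: 1.001
```

Run:
```python
from h import *
st()
c=arm.calibration("wrist"); c["pose"]=np.load("w2.npy"); im=cv2.imread("pics/w2.png")
g=cv2.cvtColor(im,cv2.COLOR_BGR2GRAY)
cv2.imwrite("pics/w2z.png",cv2.resize(im[65:245,250:350],None,fx=3.3,fy=3.3,interpolation=cv2.INTER_CUBIC))
```

```text
t 3.75 pos [537.3 216.  197.4] yaw x-axis -0.5702 z [-0.0294 -0.0033 -0.9996] F [ 0.2 -0.8  0.4] T [ 0.051  0.012 -0.003] w 1.001 q [0.32 0.06 1.33 0.01 1.79 0.89]
```

View pics/w2z.png

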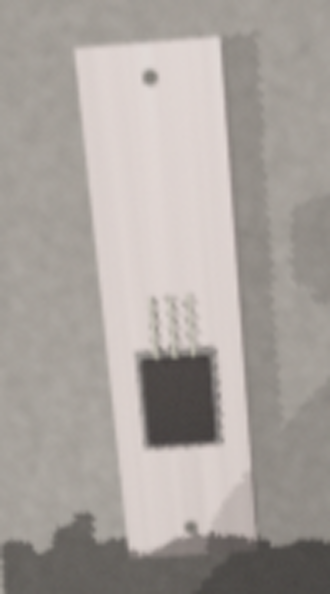

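Run:
```python
from h import *
c=arm.calibration("wrist"); c["pose"]=np.load("w2.npy")
f=lambda x,y,z: onz(c,250+(x+.5)/3.3-.5,65+(y+.5)/3.3-.5,z)
a,b,e,g=f(76,48,30),f(220,38,30),f(130,552,30),f(257,540,30)
h1,h2=f(150,77,30),f(191,527,30); t=f(179,398,36)
print(*[p.round(1) for p in (a,b,e,g,h1,h2,t)])
print("widths",np.linalg.norm(a-b),np.linalg.norm(e-g),"len",np.linalg.norm(a-e),np.linalg.norm(b-g))
for p,q in ((a,e),(b,g),(h1,h2)): print(np.degrees(np.arctan2(*(p-q)[[1,0]])))
print("ctr",(a+b+e+g)/4,(h1+h2)/2)
u=(h1-h2)/np.linalg.norm(h1-h2); print("ctr from transistor",t+25*u)
```

```text
[548.2 326.3  30. ] [583.  307.2  30. ] [478.3 195.3  30. ] [514.2 177.8  30. ] [561.2 309.1  30. ] [499.1 192.2  30. ] [519.5 229.5  36. ]
widths 39.66168839612882 39.91757337710331 len 148.43337730166095 146.55353845230135
61.91320903394737
62.0043299564802
61.985779481232214
ctr [530.90461376 251.62803288  30.        ] [530.13557842 250.62959554  30.        ]
ctr from transistor [531.19826538 251.60143528  36.        ]
```

Run:
```python
from h import *
plan([554.2,295.5,80],-0.489,step=14)
```

```text
dist [  16.9   79.5 -117.4] turn -0.081 n 11
([-0.24, -0.71, 1.06], np.float64(-0.007))
([-0.23, -0.71, 1.06], np.float64(-0.007))
([-0.23, -0.71, 1.06], np.float64(-0.007))
([-0.22, -0.72, 1.06], np.float64(-0.007))
([-0.21, -0.72, 1.06], np.float64(-0.007))
([-0.21, -0.72, 1.06], np.float64(-0.007))
([-0.2, -0.72, 1.06], np.float64(-0.007))
([-0.2, -0.72, 1.06], np.float64(-0.007))
([-0.19, -0.72, 1.06], np.float64(-0.007))
([-0.19, -0.73, 1.06], np.float64(-0.007))
([-0.18, -0.73, 1.06], np.float64(-0.007))
```

Call:
{"name": "apply_moves", "arguments": {"targets": [{"delta_pos": [-0.2,-0.7,1.0],"turn": -0.007},{"delta_pos": [-0.2,-0.7,1.0],"turn": -0.007},{"delta_pos": [-0.2,-0.7,1.0],"turn": -0.007},{"delta_pos": [-0.2,-0.7,1.0],"turn": -0.007},{"delta_pos": [-0.2,-0.7,1.0],"turn": -0.007},{"delta_pos": [-0.2,-0.7,1.0],"turn": -0.007},{"delta_pos": [-0.2,-0.7,1.0],"turn": -0.007},{"delta_pos": [-0.2,-0.7,1.0],"turn": -0.007},{"delta_pos": [-0.2,-0.7,1.0],"turn": -0.007},{"delta_pos": [-0.2,-0.7,1.0],"turn": -0.007},{"delta_pos": [0,0,0],"turn": 0},{"delta_pos": [0,0,0],"turn": 0}]}}

```text
t: 4.75
position: [553.4, 293.0, 82.2]
ee_rot: [[0.881, -0.472, -0.033], [-0.473, -0.881, -0.005], [-0.027, 0.021, -0.999]]
force: [0.4, -0.3, 0.3]
width: 1.0
```

Run:
```python
from h import *
s=st();print(sum(s["q"][[1,2,4]])-np.pi, s["q"][3]);plan([554.2,295.5,4],-0.489,step=12)
```

```text
t 4.75 pos [553.4 293.   82.2] yaw x-axis -0.4927 z [-0.0334 -0.0054 -0.9994] F [ 0.4 -0.3  0.3] T [ 0.027  0.012 -0.   ] w 1.0 q [0.43 0.21 1.36 0.01 1.6  0.92]
0.032672778850809436 0.008977090639911943
dist [  0.8   2.5 -78.2] turn -0.004 n 7
([0.02, -0.06, 1.12], np.float64(-0.001))
([0.02, -0.06, 1.12], np.float64(-0.001))
([0.02, -0.06, 1.12], np.float64(-0.001))
([0.02, -0.06, 1.12], np.float64(-0.001))
([0.02, -0.06, 1.12], np.float64(-0.001))
([0.02, -0.06, 1.12], np.float64(-0.001))
([0.02, -0.06, 1.12], np.float64(-0.001))
```

Call:
{"name": "apply_moves", "arguments": {"targets": [{"delta_pos": [0,-0.05,1.1],"turn": 0},{"delta_pos": [0,-0.05,1.1],"turn": 0},{"delta_pos": [0,-0.05,1.1],"turn": 0},{"delta_pos": [0,-0.05,1.1],"turn": 0},{"delta_pos": [0,-0.05,1.1],"turn": 0},{"delta_pos": [0,0,1.0],"turn": 0},{"delta_pos": [0,0,0.6],"turn": 0},{"delta_pos": [0,0,0],"turn": 0}]}}

```text
t: 5.42
position: [552.8, 293.7, 4.6]
ee_rot: [[0.88, -0.474, -0.032], [-0.475, -0.88, -0.005], [-0.025, 0.02, -0.999]]
force: [-0.6, -0.6, 0.4]
width: 1.001
```

Run:
```python
from h import *
s=st();plan([554.2,295.5,4],-0.489,step=12)
im=arm.snapshot("wrist"); cv2.imwrite("pics/w3.png",im[:,:,::-1])
```

```text
t 5.42 pos [552.8 293.7   4.6] yaw x-axis -0.4946 z [-0.0318 -0.0052 -0.9995] F [-0.6 -0.6  0.4] T [-0.025 -0.015  0.007] w 1.001 q [0.43 0.26 1.45 0.01 1.46 0.92]
dist [ 1.4  1.8 -0.6] turn -0.006 n 1
([0.04, -0.23, 0.06], np.float64(-0.006))
```

View pics/w3.png

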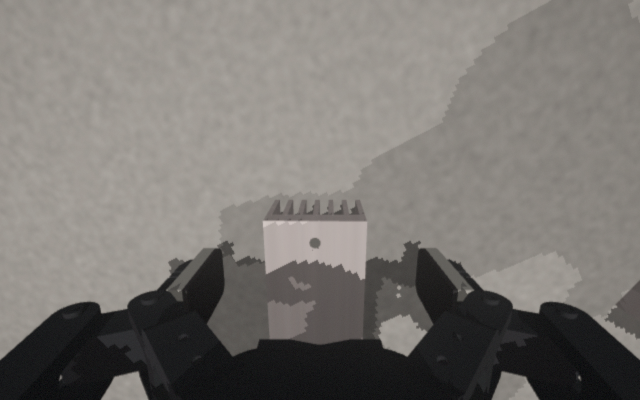

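Call:
{"name": "apply_moves", "arguments": {"targets": [{"delta_pos": [0,0,0],"turn": 0},{"delta_pos": [0,0,0],"turn": 0},{"delta_pos": [0,0,0],"turn": 0},{"delta_pos": [0,0,0],"turn": 0},{"delta_pos": [0,0,0],"turn": 0},{"delta_pos": [0,0,0],"turn": 0},{"delta_pos": [0,0,0],"turn": 0},{"delta_pos": [0,0,0],"turn": 0}], "jaw": 2, "force": 70}}

```text
t: 6.13
position: [554.2, 294.6, 7.9]
ee_rot: [[0.88, -0.474, -0.028], [-0.474, -0.88, -0.003], [-0.023, 0.016, -1.0]]
force: [0.0, 0.1, -2.0]
width: 0.45
```

Run:
```python
from h import *
s=st()
```

```text
t 6.13 pos [554.2 294.6   7.9] yaw x-axis -0.4945 z [-0.0279 -0.0028 -0.9996] F [ 0.   0.1 -2. ] T [ 0.1   -0.111  0.065] w 0.45 q [0.43 0.26 1.45 0.01 1.47 0.92]
```

Call:
{"name": "apply_moves", "arguments": {"targets": [{"delta_pos": [0,0,-0.4],"turn": 0},{"delta_pos": [0,0,-0.8],"turn": 0},{"delta_pos": [0,0,-1.0],"turn": 0},{"delta_pos": [0,0,-1.0],"turn": 0},{"delta_pos": [0,0,-1.0],"turn": 0},{"delta_pos": [0,0,-1.0],"turn": 0},{"delta_pos": [0,0,-1.0],"turn": 0},{"delta_pos": [0,0,-1.0],"turn": 0},{"delta_pos": [0,0,-1.0],"turn": 0},{"delta_pos": [0,0,-1.0],"turn": 0},{"delta_pos": [0,0,-1.0],"turn": 0},{"delta_pos": [0,0,0],"turn": 0}]}}

```text
t: 7.13
position: [557.6, 295.0, 122.8]
ee_rot: [[0.88, -0.474, -0.026], [-0.475, -0.88, -0.002], [-0.022, 0.014, -1.0]]
force: [0.6, -0.1, -2.2]
width: 0.451
```

Run:
```python
from h import *
s=st();plan([603,-30,115],-0.187,step=15)
im=arm.snapshot("side"); cv2.imwrite("pics/s4.png",im[100:330,200:500,::-1].repeat(2,0).repeat(2,1))
im=arm.snapshot("wrist"); cv2.imwrite("pics/w4.png",im[:,:,::-1])
```

```text
t 7.13 pos [557.6 295.  122.8] yaw x-axis -0.4946 z [-0.0257 -0.0018 -0.9997] F [ 0.6 -0.1 -2.2] T [ 0.172 -0.125  0.01 ] w 0.451 q [0.43 0.2  1.3  0.01 1.66 0.92]
dist [  45.4 -325.    -7.8] turn -0.308 n 22
([0.88, 1.2, 0.03], np.float64(-0.014))
([0.87, 1.21, 0.03], np.float64(-0.014))
([0.85, 1.23, 0.03], np.float64(-0.014))
([0.83, 1.24, 0.03], np.float64(-0.014))
([0.81, 1.25, 0.03], np.float64(-0.014))
([0.8, 1.26, 0.03], np.float64(-0.014))
([0.78, 1.27, 0.03], np.float64(-0.014))
([0.76, 1.28, 0.03], np.float64(-0.014))
([0.74, 1.29, 0.03], np.float64(-0.014))
([0.73, 1.3, 0.03], np.float64(-0.014))
([0.71, 1.31, 0.03], np.float64(-0.014))
([0.69, 1.32, 0.03], np.float64(-0.014))
([0.67, 1.33, 0.03], np.float64(-0.014))
([0.65, 1.34, 0.03], np.float64(-0.014))
([0.63, 1.35, 0.03], np.float64(-0.014))
([0.61, 1.36, 0.03], np.float64(-0.014))
([0.59, 1.37, 0.03], np.float64(-0.014))
([0.58, 1.38, 0.03], np.float64(-0.014))
([0.56, 1.38, 0.03], np.float64(-0.014))
([0.54, 1.39, 0.03], np.float64(-0.014))
([0.52, 1.4, 0.03], np.float64(-0.014))
([0.5, 1.41, 0.03], np.float64(-0.014))
```

View pics/s4.png

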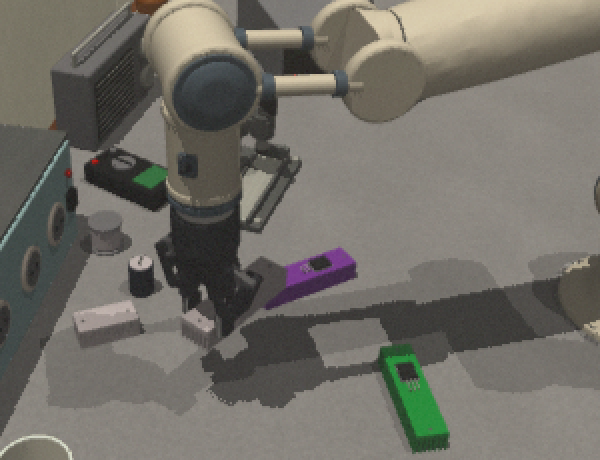

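View pics/w4.png

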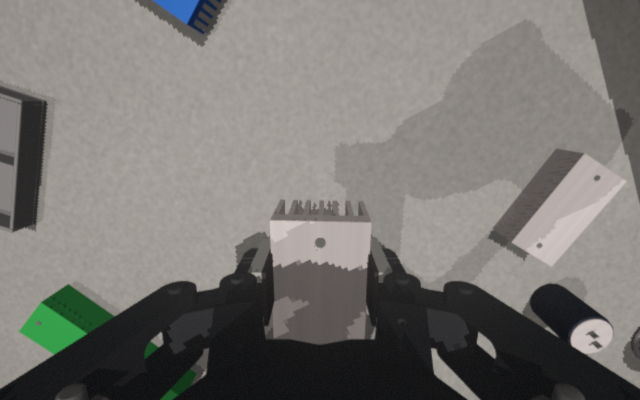

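Call:
{"name": "apply_moves", "arguments": {"targets": [{"delta_pos": [0.9,1.2,0],"turn": -0.014},{"delta_pos": [0.85,1.2,0],"turn": -0.014},{"delta_pos": [0.85,1.2,0],"turn": -0.014},{"delta_pos": [0.8,1.2,0],"turn": -0.014},{"delta_pos": [0.8,1.25,0],"turn": -0.014},{"delta_pos": [0.8,1.25,0],"turn": -0.014},{"delta_pos": [0.75,1.3,0],"turn": -0.014},{"delta_pos": [0.75,1.3,0],"turn": -0.014},{"delta_pos": [0.75,1.3,0],"turn": -0.014},{"delta_pos": [0.7,1.3,0],"turn": -0.014},{"delta_pos": [0.7,1.3,0],"turn": -0.014},{"delta_pos": [0.7,1.3,0],"turn": -0.014}]}}

```text
t: 8.23
position: [575.2, 113.1, 103.5]
ee_rot: [[0.95, -0.307, -0.054], [-0.308, -0.951, -0.008], [-0.049, 0.024, -0.999]]
force: [-1.0, -0.3, -2.7]
width: 0.456
```

Run:
```python
from h import *
s=st();plan([603,-30,115],-0.187,step=15)
```

```text
t 8.23 pos [575.2 113.1 103.5] yaw x-axis -0.3131 z [-0.0538 -0.0076 -0.9985] F [-1.  -0.3 -2.7] T [ 0.185 -0.097  0.02 ] w 0.456 q [ 0.14  0.12  1.43 -0.    1.65  0.45]
dist [  27.8 -143.1   11.5] turn -0.126 n 10
([0.7, 1.28, -0.12], np.float64(-0.013))
([0.68, 1.29, -0.12], np.float64(-0.013))
([0.67, 1.3, -0.12], np.float64(-0.013))
([0.65, 1.3, -0.12], np.float64(-0.013))
([0.63, 1.31, -0.12], np.float64(-0.013))
([0.62, 1.32, -0.12], np.float64(-0.013))
([0.6, 1.33, -0.12], np.float64(-0.013))
([0.58, 1.34, -0.12], np.float64(-0.013))
([0.57, 1.34, -0.12], np.float64(-0.013))
([0.55, 1.35, -0.12], np.float64(-0.013))
```

Call:
{"name": "apply_moves", "arguments": {"targets": [{"delta_pos": [1.0,-0.3,-0.2],"turn": 0},{"delta_pos": [1.0,-0.3,-0.2],"turn": 0},{"delta_pos": [1.0,-0.3,-0.2],"turn": 0},{"delta_pos": [1.0,-0.3,-0.2],"turn": 0}]}}

```text
t: 8.57
position: [615.1, 107.6, 103.3]
ee_rot: [[0.949, -0.31, -0.065], [-0.311, -0.95, -0.01], [-0.058, 0.029, -0.998]]
force: [0.4, -0.4, -2.6]
width: 0.456
```

Run:
```python
from h import *
s=st();print(s["q"],s["q"][[1,2,4]].sum()-np.pi,s["qd"])
```

```text
t 8.57 pos [615.1 107.6 103.3] yaw x-axis -0.3168 z [-0.0645 -0.0097 -0.9979] F [ 0.4 -0.4 -2.6] T [ 0.104 -0.106 -0.011] w 0.456 q [ 0.12  0.23  1.31 -0.    1.67  0.44]
[ 0.11984566  0.2277859   1.30724266 -0.00196403  1.67182437  0.43564845] 0.0652602765573036 [-0.03660831  0.34963577 -0.39483635 -0.00261188  0.07614626 -0.03167345]
```

Call:
{"name": "apply_moves", "arguments": {"targets": [{"delta_pos": [0,0,0],"turn": 0},{"delta_pos": [0,0,0],"turn": 0}]}}

```text
t: 8.73
position: [615.3, 107.1, 100.5]
ee_rot: [[0.948, -0.31, -0.068], [-0.312, -0.95, -0.01], [-0.062, 0.031, -0.998]]
force: [-0.9, 0.9, -3.5]
width: 0.451
```

Run:
```python
from h import *
s=st();print(s["q"],s["q"][[1,2,4]].sum()-np.pi,s["qd"])
```

```text
t 8.73 pos [615.3 107.1 100.5] yaw x-axis -0.3178 z [-0.0682 -0.0101 -0.9976] F [-0.9  0.9 -3.5] T [ 0.177 -0.085 -0.051] w 0.451 q [ 0.12  0.23  1.31 -0.    1.67  0.44]
[ 0.11894263  0.2325606   1.30688903 -0.00192068  1.67113132  0.43561336] 0.06898829450647082 [-0.00350067  0.02287051  0.00071306 -0.00084859 -0.00907004 -0.00194045]
```

Call:
{"name": "apply_moves", "arguments": {"targets": [{"delta_pos": [-1.0,0.3,-0.3],"turn": 0},{"delta_pos": [-1.0,0.3,-0.3],"turn": 0},{"delta_pos": [-1.0,0.3,-0.3],"turn": 0},{"delta_pos": [-1.0,0.3,-0.3],"turn": 0},{"delta_pos": [0,0,0],"turn": 0},{"delta_pos": [0,0,0],"turn": 0}]}}

```text
t: 9.23
position: [568.0, 108.6, 109.8]
ee_rot: [[0.948, -0.309, -0.079], [-0.311, -0.95, -0.011], [-0.072, 0.035, -0.997]]
force: [-1.3, -0.0, -3.7]
width: 0.456
```

Run:
```python
from h import *
s=st();print(s["q"],s["q"][[1,2,4]].sum()-np.pi,s["qd"])
```

```text
t 9.23 pos [568.  108.6 109.8] yaw x-axis -0.3172 z [-0.0792 -0.011  -0.9968] F [-1.3 -0.  -3.7] T [ 0.134 -0.173  0.022] w 0.456 q [ 0.13  0.12  1.42 -0.    1.68  0.45]
[ 1.30465705e-01  1.15774674e-01  1.42110351e+00 -5.74239516e-04
  1.68477642e+00  4.46398165e-01] 0.0800619531827369 [ 0.00615718 -0.02615294  0.02590395  0.00418135  0.0117955   0.00092361]
```

Call:
{"name": "apply_moves", "arguments": {"targets": [{"delta_pos": [0,0,-1.0],"turn": 0},{"delta_pos": [0,0,-1.0],"turn": 0},{"delta_pos": [0,0,-1.0],"turn": 0},{"delta_pos": [0,0,-1.0],"turn": 0},{"delta_pos": [0,0,0],"turn": 0}]}}

```text
t: 9.65
position: [571.8, 109.2, 152.8]
ee_rot: [[0.948, -0.309, -0.08], [-0.311, -0.95, -0.011], [-0.073, 0.035, -0.997]]
force: [1.3, -0.6, -2.5]
width: 0.449
```

Run:
```python
from h import *
s=st();print(s["q"],s["q"][[1,2,4]].sum()-np.pi,s["qd"])
```

```text
t 9.65 pos [571.8 109.2 152.8] yaw x-axis -0.317 z [-0.0801 -0.0111 -0.9967] F [ 1.3 -0.6 -2.5] T [ 0.191 -0.131 -0.02 ] w 0.449 q [ 0.13  0.12  1.35 -0.    1.76  0.45]
[ 1.30620025e-01  1.15415781e-01  1.34524699e+00 -6.06209289e-04
  1.76191573e+00  4.46218211e-01] 0.08098585012302184 [-0.00055008  0.01027978 -0.00395664  0.00081981 -0.00878143  0.00048503]
```

Call:
{"name": "apply_moves", "arguments": {"targets": [{"delta_pos": [0,0,1.0],"turn": 0},{"delta_pos": [0,0,1.0],"turn": 0},{"delta_pos": [0,0,1.0],"turn": 0},{"delta_pos": [0,0,1.0],"turn": 0},{"delta_pos": [0,0,0],"turn": 0}]}}

```text
t: 10.07
position: [569.0, 108.6, 108.9]
ee_rot: [[0.948, -0.309, -0.079], [-0.311, -0.95, -0.011], [-0.072, 0.035, -0.997]]
force: [-0.7, -0.1, -4.8]
width: 0.455
```

Run:
```python
from h import *
s=st();print(s["q"],s["q"][[1,2,4]].sum()-np.pi,s["qd"])
```

```text
t 10.07 pos [569.  108.6 108.9] yaw x-axis -0.3173 z [-0.0791 -0.011  -0.9968] F [-0.7 -0.1 -4.8] T [ 0.121 -0.104  0.041] w 0.455 q [ 0.13  0.12  1.42 -0.    1.68  0.45]
[ 1.30280518e-01  1.18763834e-01  1.41945871e+00 -6.31959141e-04
  1.68332605e+00  4.46234471e-01] 0.07995594233134273 [2.10523489e-04 8.19746144e-05 6.45378448e-03 1.86644440e-03
 8.47330776e-03 9.99557696e-04]
```

Run:
```python
from h import *
plan([604,-28,125],-0.187,step=30)
```

```text
dist [  35.  -136.6   16.1] turn -0.13 n 5
([1.49, 2.39, -0.35], np.float64(-0.026))
([1.43, 2.43, -0.35], np.float64(-0.026))
([1.36, 2.47, -0.35], np.float64(-0.026))
([1.3, 2.5, -0.35], np.float64(-0.026))
([1.23, 2.53, -0.35], np.float64(-0.026))
```

Call:
{"name": "apply_moves", "arguments": {"targets": [{"delta_pos": [1.5,2.4,-0.5],"turn": -0.026},{"delta_pos": [1.4,2.4,-0.5],"turn": -0.026},{"delta_pos": [1.4,2.4,-0.5],"turn": -0.026},{"delta_pos": [1.3,2.4,-0.5],"turn": -0.026},{"delta_pos": [1.2,2.4,-0.5],"turn": -0.026},{"delta_pos": [0,0,0],"turn": 0}]}}

```text
t: 10.57
position: [602.2, -27.7, 123.4]
ee_rot: [[0.981, -0.171, -0.094], [-0.173, -0.985, -0.011], [-0.091, 0.027, -0.995]]
force: [-0.9, -0.1, -2.6]
width: 0.452
```

Run:
```python
from h import *
s=st();print(s["q"][[1,2,4]].sum()-np.pi); plan([604,-28,90],-0.187,step=12)
cl=np.array([571.3,-197.4]);R=np.array([[.9826,.1857],[-.1857,.9826]]);print("clamp xy of TCP",R.T@(s["position"][:2]-cl))
im=arm.snapshot("side"); cv2.imwrite("pics/s5.png",im[100:330,200:500,::-1].repeat(2,0).repeat(2,1))
```

```text
t 10.57 pos [602.2 -27.7 123.4] yaw x-axis -0.1748 z [-0.0942 -0.011  -0.9955] F [-0.9 -0.1 -2.6] T [ 0.118 -0.096  0.01 ] w 0.452 q [-0.09  0.19  1.32 -0.02  1.73  0.08]
0.09289869219775415
dist [  1.8  -0.3 -33.4] turn 0.012 n 3
([0.16, -0.03, 1.1], np.float64(0.004))
([0.16, -0.03, 1.1], np.float64(0.004))
([0.16, -0.03, 1.1], np.float64(0.004))
clamp xy of TCP [ -1.14903524 172.46487546]
```

View pics/s5.png

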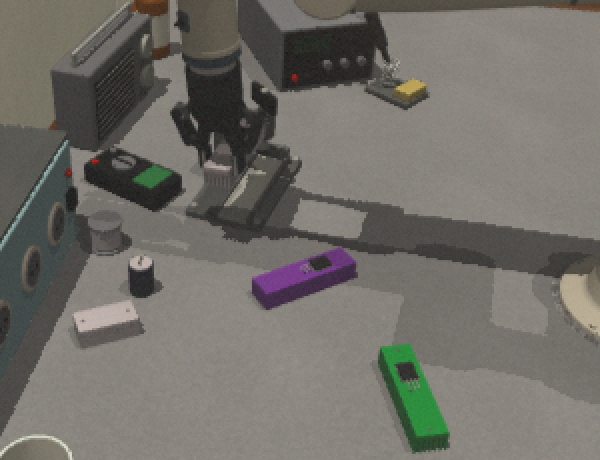

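Call:
{"name": "apply_moves", "arguments": {"targets": [{"delta_pos": [0.1,2.2,-0.1],"turn": 0.012},{"delta_pos": [0,0,1.2],"turn": 0},{"delta_pos": [0,0,1.2],"turn": 0},{"delta_pos": [0,0,1.2],"turn": 0},{"delta_pos": [0,0,1.2],"turn": 0},{"delta_pos": [0,0,1.2],"turn": 0},{"delta_pos": [0,0,1.0],"turn": 0},{"delta_pos": [0,0,0],"turn": 0}]}}

```text
t: 11.28
position: [588.1, -43.4, 43.2]
ee_rot: [[0.978, -0.182, -0.104], [-0.183, -0.983, -0.005], [-0.101, 0.024, -0.995]]
force: [0.0, -0.6, -3.5]
width: 0.45
```

```bash
cat >> h.py <<'E'
def cl(s):
    c0=np.array([571.3,-197.4]);R=np.array([[.9826,.1857],[-.1857,.9826]]);print("clamp xy",(R.T@(s["position"][:2]-c0)).round(1),"z in clamp",(R.T@s["ee_rot"][:2,2]).round(4),"S",round(s["q"][[1,2,4]].sum()-np.pi,4))
E
python3 - <<'E'
from h import *
s=st();cl(s)
im=arm.snapshot("wrist"); cv2.imwrite("pics/w5.png",im[:,:,::-1])
im=arm.snapshot("side"); cv2.imwrite("pics/s6.png",cv2.resize(im[100:240,260:400,::-1],None,fx=4,fy=4))
E
```

```text
t 11.28 pos [588.1 -43.4  43.2] yaw x-axis -0.1851 z [-0.1038 -0.0054 -0.9946] F [ 0.  -0.6 -3.5] T [ 0.151 -0.145 -0.025] w 0.45 q [-0.12  0.2   1.45 -0.02  1.6   0.06]
clamp xy [-12.1 154.4] z in clamp [-0.101  -0.0246] S 0.1025
```

View pics/w5.png

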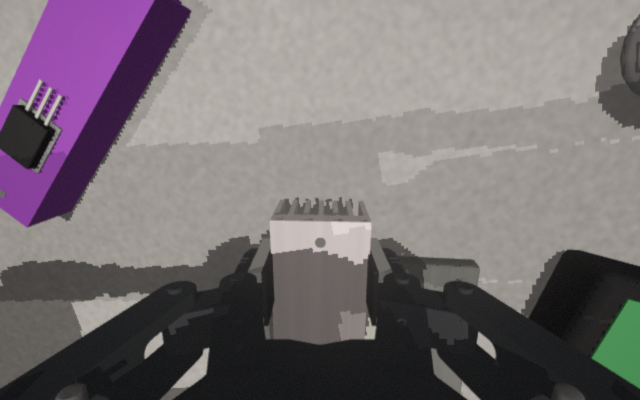

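View pics/s6.png

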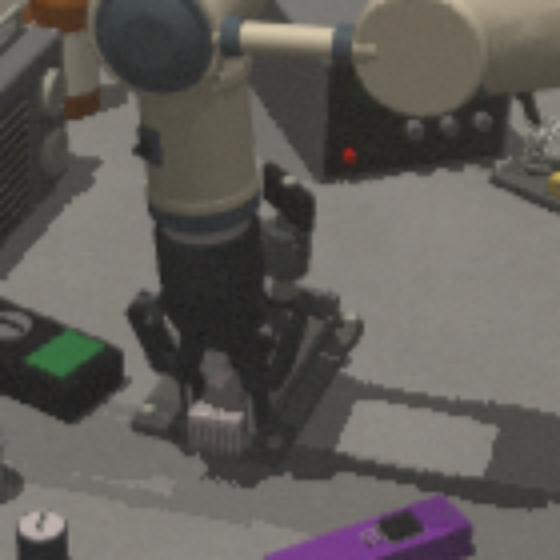

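Call:
{"name": "apply_moves", "arguments": {"targets": [{"delta_pos": [0.65,0.3,-0.2],"turn": 0},{"delta_pos": [0.65,0.3,-0.2],"turn": 0},{"delta_pos": [0,0,0],"turn": 0}]}}

```text
t: 11.63
position: [603.9, -52.5, 51.4]
ee_rot: [[0.979, -0.181, -0.096], [-0.183, -0.983, -0.007], [-0.094, 0.024, -0.995]]
force: [0.5, -0.1, -2.1]
width: 0.455
```

Run:
```python
from h import *
s=st();cl(s)
```

```text
t 11.63 pos [603.9 -52.5  51.4] yaw x-axis -0.1844 z [-0.0964 -0.0067 -0.9953] F [ 0.5 -0.1 -2.1] T [ 0.141 -0.126  0.034] w 0.455 q [-0.13  0.23  1.4  -0.02  1.61  0.05]
clamp xy [  5.1 148.4] z in clamp [-0.0935 -0.0245] S 0.0949
```

Call:
{"name": "apply_moves", "arguments": {"targets": [{"delta_pos": [-0.25,0,0.4],"turn": 0},{"delta_pos": [0,0,0.6],"turn": 0},{"delta_pos": [0,0,0.5],"turn": 0},{"delta_pos": [0,0,0.3],"turn": 0},{"delta_pos": [0,0,0],"turn": 0}]}}

```text
t: 12.05
position: [601.3, -53.1, 34.3]
ee_rot: [[0.979, -0.182, -0.092], [-0.184, -0.983, -0.007], [-0.089, 0.024, -0.996]]
force: [-0.4, 0.0, -3.6]
width: 0.451
```

Run:
```python
from h import *
s=st();cl(s)
```

```text
t 12.05 pos [601.3 -53.1  34.3] yaw x-axis -0.1855 z [-0.0922 -0.007  -0.9957] F [-0.4  0.  -3.6] T [ 0.122 -0.121 -0.035] w 0.451 q [-0.13  0.23  1.43 -0.02  1.57  0.05]
clamp xy [  2.7 147.4] z in clamp [-0.0893 -0.024 ] S 0.0906
```

Call:
{"name": "apply_moves", "arguments": {"targets": [{"delta_pos": [-0.15,0,0.3],"turn": 0},{"delta_pos": [0,0,0.3],"turn": 0},{"delta_pos": [0,0,0.3],"turn": 0},{"delta_pos": [0,0,0.2],"turn": 0}]}}

```text
t: 12.38
position: [599.2, -52.7, 28.6]
ee_rot: [[0.979, -0.182, -0.089], [-0.184, -0.983, -0.008], [-0.086, 0.024, -0.996]]
force: [-2.5, -0.4, 2.6]
width: 0.454
```

Run:
```python
from h import *
s=st();cl(s)
```

```text
t 12.38 pos [599.2 -52.7  28.6] yaw x-axis -0.1855 z [-0.089  -0.0079 -0.996 ] F [-2.5 -0.4  2.6] T [ 0.002  0.394 -0.1  ] w 0.454 q [-0.13  0.23  1.44 -0.02  1.56  0.05]
clamp xy [  0.6 147.3] z in clamp [-0.086  -0.0243] S 0.0873
```

Call:
{"name": "apply_moves", "arguments": {"targets": [{"delta_pos": [0,0,0.3],"turn": 0},{"delta_pos": [0,0,0.3],"turn": 0},{"delta_pos": [0,0,0.3],"turn": 0}]}}

```text
t: 12.63
position: [599.3, -52.6, 28.2]
ee_rot: [[0.98, -0.183, -0.084], [-0.184, -0.983, -0.009], [-0.081, 0.024, -0.996]]
force: [-5.3, 0.8, 10.8]
width: 0.454
```

Run:
```python
from h import *
s=st();cl(s)
```

```text
t 12.63 pos [599.3 -52.6  28.2] yaw x-axis -0.1858 z [-0.0841 -0.0091 -0.9964] F [-5.3  0.8 10.8] T [ 0.101  0.948 -0.188] w 0.454 q [-0.13  0.22  1.45 -0.02  1.55  0.05]
clamp xy [  0.6 147.4] z in clamp [-0.0809 -0.0246] S 0.0823
```

Call:
{"name": "apply_moves", "arguments": {"targets": [{"delta_pos": [0,0,0.6],"turn": 0},{"delta_pos": [0,0,0.6],"turn": 0},{"delta_pos": [0,0,0.6],"turn": 0},{"delta_pos": [0,0,0.6],"turn": 0}], "force": 110}}

```text
t: 12.97
position: [599.5, -52.6, 28.0]
ee_rot: [[0.98, -0.184, -0.073], [-0.185, -0.983, -0.012], [-0.069, 0.025, -0.997]]
force: [-12.5, 3.7, 22.8]
width: 0.444
```

Run:
```python
from h import *
s=st();cl(s)
```

```text
t 12.97 pos [599.5 -52.6  28. ] yaw x-axis -0.1866 z [-0.0726 -0.0121 -0.9973] F [-12.5   3.7  22.8] T [ 0.063  2.145 -0.32 ] w 0.444 q [-0.13  0.22  1.46 -0.02  1.54  0.06]
clamp xy [  0.8 147.6] z in clamp [-0.0691 -0.0254] S 0.0705
```

Call:
{"name": "apply_moves", "arguments": {"targets": [{"delta_pos": [0,0,0.6],"turn": 0},{"delta_pos": [0,0,0.6],"turn": 0},{"delta_pos": [0,0,0.6],"turn": 0},{"delta_pos": [0,0,0.6],"turn": 0},{"delta_pos": [0,0,0.6],"turn": 0},{"delta_pos": [0,0,0.6],"turn": 0}]}}

```text
t: 13.47
position: [599.4, -52.5, 27.7]
ee_rot: [[0.981, -0.185, -0.056], [-0.186, -0.982, -0.017], [-0.052, 0.027, -0.998]]
force: [-12.9, 3.1, 23.6]
width: 0.444
```

Run:
```python
from h import *
s=st();cl(s)
```

```text
t 13.47 pos [599.4 -52.5  27.7] yaw x-axis -0.1879 z [-0.0564 -0.0166 -0.9983] F [-12.9   3.1  23.6] T [ 0.088  2.242 -0.327] w 0.444 q [-0.13  0.2   1.48 -0.02  1.52  0.06]
clamp xy [  0.7 147.6] z in clamp [-0.0523 -0.0268] S 0.0538
```

Call:
{"name": "apply_moves", "arguments": {"targets": [{"delta_pos": [0,0,0.6],"turn": 0},{"delta_pos": [0,0,0.6],"turn": 0},{"delta_pos": [0,0,0.6],"turn": 0},{"delta_pos": [0,0,0.6],"turn": 0},{"delta_pos": [0,0,0.6],"turn": 0},{"delta_pos": [0,0,0.6],"turn": 0}]}}

```text
t: 13.97
position: [599.2, -52.5, 27.4]
ee_rot: [[0.982, -0.187, -0.042], [-0.188, -0.982, -0.021], [-0.037, 0.028, -0.999]]
force: [-13.0, 2.7, 23.8]
width: 0.449
```

Run:
```python
from h import *
s=st();cl(s)
```

```text
t 13.97 pos [599.2 -52.5  27.4] yaw x-axis -0.1889 z [-0.0415 -0.0209 -0.9989] F [-13.    2.7  23.8] T [ 0.145  2.368 -0.3  ] w 0.449 q [-0.13  0.19  1.49 -0.03  1.5   0.06]
clamp xy [  0.5 147.6] z in clamp [-0.0369 -0.0282] S 0.0386
```

Call:
{"name": "apply_moves", "arguments": {"targets": [{"delta_pos": [0,0,0.6],"turn": 0},{"delta_pos": [0,0,0.6],"turn": 0},{"delta_pos": [0,0,0.6],"turn": 0},{"delta_pos": [0,0,0.6],"turn": 0},{"delta_pos": [0,0,0.6],"turn": 0},{"delta_pos": [0,0,0.6],"turn": 0},{"delta_pos": [0,0,0.6],"turn": 0},{"delta_pos": [0,0,0.6],"turn": 0}]}}

```text
t: 14.63
position: [599.2, -52.5, 27.3]
ee_rot: [[0.982, -0.187, -0.024], [-0.188, -0.982, -0.026], [-0.018, 0.03, -0.999]]
force: [-13.8, 2.8, 25.0]
width: 0.447
```

Run:
```python
from h import *
s=st();cl(s)
im=arm.snapshot("wrist"); cv2.imwrite("pics/w6.png",im[:,:,::-1])
im=arm.snapshot("side"); cv2.imwrite("pics/s7.png",cv2.resize(im[100:240,260:400,::-1],None,fx=4,fy=4))
```

```text
t 14.63 pos [599.2 -52.5  27.3] yaw x-axis -0.1893 z [-0.0238 -0.0261 -0.9994] F [-13.8   2.8  25. ] T [ 0.241  2.686 -0.212] w 0.447 q [-0.13  0.17  1.51 -0.03  1.48  0.06]
clamp xy [  0.5 147.5] z in clamp [-0.0185 -0.0301] S 0.0203
```

View pics/s7.png

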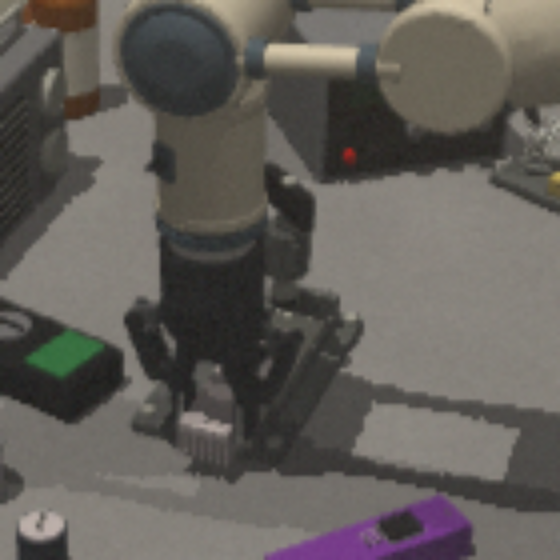

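View pics/w6.png

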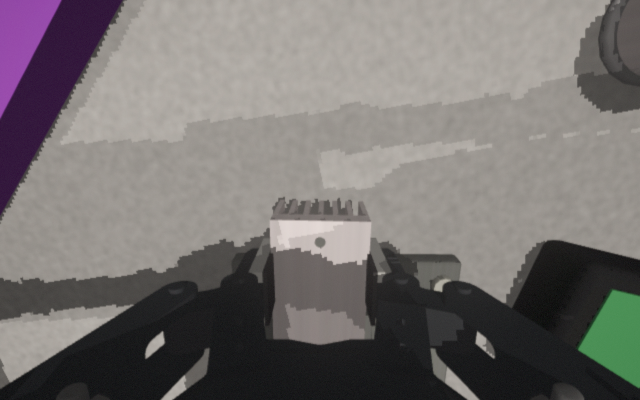

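Call:
{"name": "apply_moves", "arguments": {"targets": [{"delta_pos": [0,0,0.6],"turn": 0},{"delta_pos": [0,0,0.6],"turn": 0},{"delta_pos": [0,0,0.6],"turn": 0},{"delta_pos": [0,0,0.6],"turn": 0},{"delta_pos": [0,0,0.6],"turn": 0},{"delta_pos": [0,0,0.6],"turn": 0},{"delta_pos": [0,0,0.6],"turn": 0},{"delta_pos": [0,0,0.6],"turn": 0},{"delta_pos": [0,0,0.6],"turn": 0},{"delta_pos": [0,0,0.6],"turn": 0}]}}

```text
t: 15.57
position: [599.1, -52.5, 27.4]
ee_rot: [[0.982, -0.189, -0.006], [-0.189, -0.981, -0.032], [0.0, 0.032, -0.999]]
force: [-13.6, 3.0, 25.6]
width: 0.443
```

Run:
```python
from h import *
s=st();cl(s)
```

```text
t 15.57 pos [599.1 -52.5  27.4] yaw x-axis -0.1901 z [-0.0057 -0.0316 -0.9995] F [-13.6   3.   25.6] T [ 0.298  3.015 -0.309] w 0.443 q [-0.13  0.15  1.53 -0.03  1.46  0.07]
clamp xy [  0.4 147.5] z in clamp [ 0.0003 -0.0321] S 0.0017
```

Call:
{"name": "apply_moves", "arguments": {"targets": [{"delta_pos": [0,0,0.6],"turn": 0},{"delta_pos": [0,0,0.6],"turn": 0},{"delta_pos": [0,0,0.6],"turn": 0},{"delta_pos": [0,0,0.6],"turn": 0},{"delta_pos": [0,0,0.6],"turn": 0},{"delta_pos": [0,0,0.6],"turn": 0}]}}

```text
t: 16.07
position: [599.1, -52.5, 27.5]
ee_rot: [[0.982, -0.19, 0.004], [-0.19, -0.981, -0.035], [0.01, 0.033, -0.999]]
force: [-15.0, 4.7, 25.5]
width: 0.443
```

Call:
{"name": "apply_moves", "arguments": {"targets": [{"delta_pos": [0,0,0],"turn": 0},{"delta_pos": [0,0,-0.1],"turn": 0},{"delta_pos": [0,0,0],"turn": 0}]}}

```text
t: 16.32
position: [599.8, -52.3, 32.6]
ee_rot: [[0.982, -0.19, 0.008], [-0.19, -0.981, -0.035], [0.015, 0.033, -0.999]]
force: [-0.0, -0.1, -3.6]
width: 0.441
```

Run:
```python
from h import *
s=st();cl(s)
```

```text
t 16.32 pos [599.8 -52.3  32.6] yaw x-axis -0.1907 z [ 0.0085 -0.0352 -0.9993] F [-0.  -0.1 -3.6] T [ 0.182 -0.011 -0.005] w 0.441 q [-0.12  0.14  1.53 -0.03  1.46  0.07]
clamp xy [  1.1 147.9] z in clamp [ 0.0149 -0.033 ] S -0.0127
```

Call:
{"name": "apply_moves", "arguments": {"targets": [{"delta_pos": [-0.05,0,0.3],"turn": 0},{"delta_pos": [0,0,0.2],"turn": 0},{"delta_pos": [0,0,0],"turn": 0}]}}

```text
t: 16.57
position: [599.6, -52.3, 28.0]
ee_rot: [[0.982, -0.19, 0.009], [-0.19, -0.981, -0.035], [0.015, 0.033, -0.999]]
force: [-1.2, 0.7, 3.1]
width: 0.44
```

Call:
{"name": "apply_moves", "arguments": {"targets": [{"delta_pos": [0,0,0],"turn": 0},{"delta_pos": [0,0,0],"turn": 0},{"delta_pos": [0,0,0],"turn": 0},{"delta_pos": [0,0,0],"turn": 0}], "jaw": 6.5}}

```text
t: 16.9
position: [599.6, -52.6, 26.5]
ee_rot: [[0.982, -0.19, 0.008], [-0.19, -0.981, -0.036], [0.015, 0.034, -0.999]]
force: [-0.5, -0.2, 0.6]
width: 0.761
```

Run:
```python
from h import *
s=st();cl(s)
im=arm.snapshot("wrist"); cv2.imwrite("pics/w7.png",im[:,:,::-1])
```

```text
t 16.9 pos [599.6 -52.6  26.5] yaw x-axis -0.1907 z [ 0.0083 -0.0357 -0.9993] F [-0.5 -0.2  0.6] T [-0.006  0.034 -0.   ] w 0.761 q [-0.12  0.14  1.54 -0.03  1.45  0.07]
clamp xy [  0.9 147.5] z in clamp [ 0.0148 -0.0336] S -0.0127
```

View pics/w7.png

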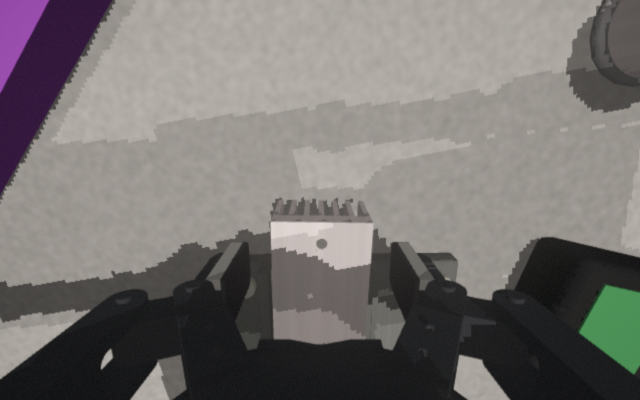

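Call:
{"name": "apply_moves", "arguments": {"targets": [{"delta_pos": [0,0,-1.2],"turn": 0},{"delta_pos": [0,0,-1.2],"turn": 0},{"delta_pos": [0,0,-1.2],"turn": 0},{"delta_pos": [0,0,-1.2],"turn": 0},{"delta_pos": [0,-2.0,0],"turn": 0},{"delta_pos": [0,-2.0,0],"turn": 0},{"delta_pos": [0,-1.5,0],"turn": 0},{"delta_pos": [0,0,0],"turn": 0}]}}

```text
t: 17.62
position: [612.4, 3.8, 86.0]
ee_rot: [[0.981, -0.193, 0.018], [-0.193, -0.981, -0.036], [0.024, 0.032, -0.999]]
force: [-0.0, 0.3, 1.2]
width: 0.76
```

Call:
{"name": "apply_moves", "arguments": {"targets": [{"delta_pos": [0,0,0],"turn": 0},{"delta_pos": [0,0,0],"turn": 0},{"delta_pos": [0,0,0],"turn": 0},{"delta_pos": [0,0,0],"turn": 0},{"delta_pos": [0,0,0],"turn": 0}], "jaw": 0, "force": 40}}

```text
t: 18.03
position: [613.3, 1.7, 90.2]
ee_rot: [[0.981, -0.194, 0.022], [-0.193, -0.981, -0.038], [0.029, 0.033, -0.999]]
force: [-0.6, -0.0, 0.0]
width: 0.051
```

Run:
```python
from h import *
s=st();cl(s)
np.save("w8.npy",arm.calibration("wrist")["pose"])
im=arm.snapshot("wrist"); cv2.imwrite("pics/w8.png",im[:,:,::-1])
im=arm.snapshot("side"); cv2.imwrite("pics/s8.png",cv2.resize(im[100:240,260:400,::-1],None,fx=4,fy=4))
```

```text
t 18.03 pos [613.3   1.7  90.2] yaw x-axis -0.194 z [ 0.0221 -0.0379 -0.999 ] F [-0.6 -0.   0. ] T [ 0.049  0.027 -0.023] w 0.051 q [-0.03  0.12  1.44 -0.04  1.55  0.16]
clamp xy [  4.3 203.4] z in clamp [ 0.0287 -0.0332] S -0.0233
```

View pics/s8.png

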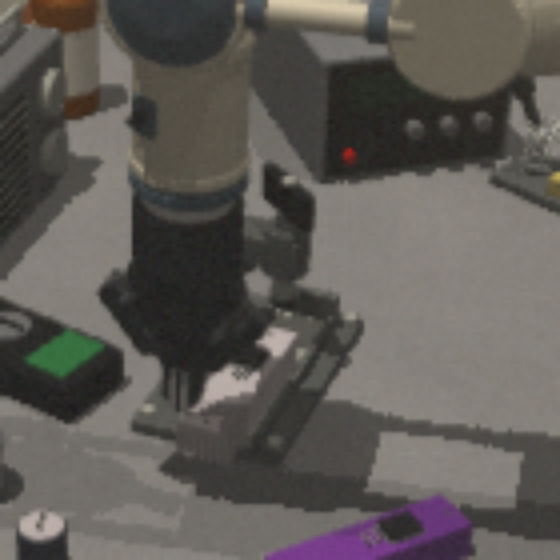

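Call:
{"name": "apply_moves", "arguments": {"targets": [{"delta_pos": [-0.25,0,1.1],"turn": 0},{"delta_pos": [-0.25,0,1.1],"turn": 0},{"delta_pos": [0,0,1.1],"turn": 0},{"delta_pos": [0,0,1.1],"turn": 0},{"delta_pos": [0,0,1.1],"turn": 0},{"delta_pos": [0,0,0],"turn": 0}]}}

```text
t: 18.63
position: [607.5, -0.2, 26.8]
ee_rot: [[0.981, -0.195, 0.018], [-0.194, -0.98, -0.038], [0.025, 0.034, -0.999]]
force: [0.2, 0.3, 0.0]
width: -0.006
```

Run:
```python
from h import *
s=st();cl(s)
np.save("w9.npy",arm.calibration("wrist")["pose"])
im=arm.snapshot("top"); cv2.imwrite("pics/t9.png",cv2.resize(im[130:230,320:440,::-1],None,fx=5,fy=5))
```

```text
t 18.63 pos [ 6.075e+02 -2.000e-01  2.680e+01] yaw x-axis -0.1951 z [ 0.0183 -0.0378 -0.9991] F [0.2 0.3 0. ] T [0.024 0.05  0.01 ] w -0.006 q [-0.04  0.15  1.53 -0.04  1.44  0.16]
clamp xy [ -1.  200.5] z in clamp [ 0.025  -0.0338] S -0.0195
```

View pics/t9.png

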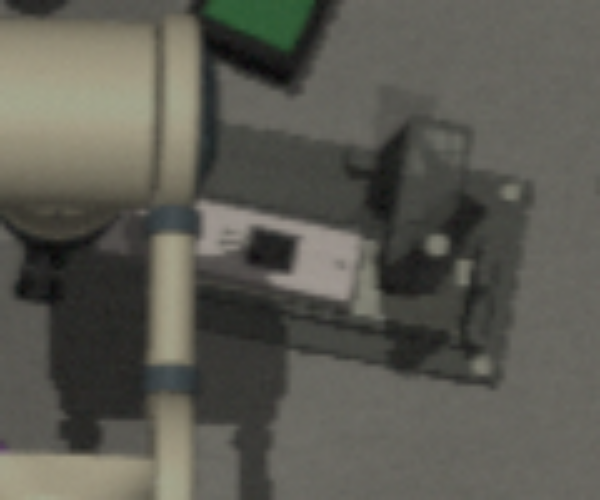

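Call:
{"name": "apply_moves", "arguments": {"targets": [{"delta_pos": [0.1,0,-0.7],"turn": 0},{"delta_pos": [0,0.8,0],"turn": 0},{"delta_pos": [0,0.8,0],"turn": 0},{"delta_pos": [0,0.8,0],"turn": 0},{"delta_pos": [0,0.8,0],"turn": 0},{"delta_pos": [0,0.8,0],"turn": 0}]}}

```text
t: 19.18
position: [601.9, -41.1, 39.2]
ee_rot: [[0.981, -0.192, 0.023], [-0.191, -0.981, -0.037], [0.029, 0.032, -0.999]]
force: [-0.2, 1.2, -1.5]
width: 0.003
```

Run:
```python
from h import *
s=st();cl(s)
```

```text
t 19.18 pos [601.9 -41.1  39.2] yaw x-axis -0.1926 z [ 0.0227 -0.0368 -0.9991] F [-0.2  1.2 -1.5] T [ 0.275 -0.009 -0.02 ] w 0.003 q [-0.11  0.13  1.54 -0.03  1.45  0.09]
clamp xy [  1.1 159.3] z in clamp [ 0.0291 -0.0319] S -0.0263
```

Call:
{"name": "apply_moves", "arguments": {"targets": [{"delta_pos": [-0.02,0.8,0.08],"turn": 0},{"delta_pos": [-0.02,0.8,0.08],"turn": 0},{"delta_pos": [-0.02,0.8,0.08],"turn": 0},{"delta_pos": [-0.02,0.8,0.08],"turn": 0},{"delta_pos": [0,0,0],"turn": 0}]}}

```text
t: 19.6
position: [595.2, -77.9, 39.3]
ee_rot: [[0.981, -0.195, 0.027], [-0.194, -0.98, -0.037], [0.034, 0.031, -0.999]]
force: [0.6, 0.6, -0.2]
width: 0.0
```

Run:
```python
from h import *
s=st();cl(s)
im=arm.snapshot("side"); cv2.imwrite("pics/s10.png",cv2.resize(im[100:240,260:400,::-1],None,fx=4,fy=4))
```

```text
t 19.6 pos [595.2 -77.9  39.3] yaw x-axis -0.1949 z [ 0.027  -0.0366 -0.999 ] F [ 0.6  0.6 -0.2] T [-0.029  0.021 -0.017] w 0.0 q [-0.17  0.11  1.55 -0.03  1.45  0.03]
clamp xy [  1.2 121.9] z in clamp [ 0.0334 -0.031 ] S -0.0328
```

View pics/s10.png

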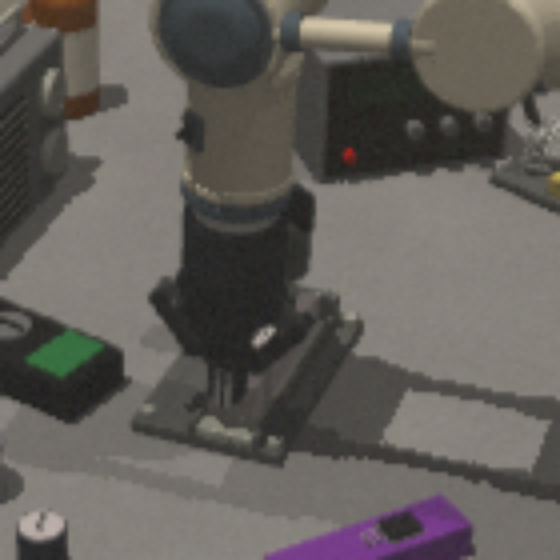

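Call:
{"name": "apply_moves", "arguments": {"targets": [{"delta_pos": [-0.02,0.4,0.05],"turn": 0},{"delta_pos": [-0.02,0.4,0.05],"turn": 0},{"delta_pos": [0,0.3,0.05],"turn": 0}]}}

```text
t: 19.9
position: [593.0, -87.7, 38.3]
ee_rot: [[0.981, -0.194, 0.028], [-0.193, -0.981, -0.035], [0.034, 0.029, -0.999]]
force: [0.5, 2.4, 1.5]
width: -0.006
```

Run:
```python
from h import *
s=st();cl(s)
```

```text
t 19.9 pos [593.  -87.7  38.3] yaw x-axis -0.194 z [ 0.0278 -0.0348 -0.999 ] F [0.5 2.4 1.5] T [ 0.651 -0.118  0.029] w -0.006 q [-0.19  0.11  1.56 -0.03  1.44  0.01]
clamp xy [  0.9 111.9] z in clamp [ 0.0338 -0.029 ] S -0.0338
```

Call:
{"name": "apply_moves", "arguments": {"targets": [{"delta_pos": [0,0.3,0.02],"turn": 0},{"delta_pos": [0,0.3,0.02],"turn": 0},{"delta_pos": [0,0.3,0.02],"turn": 0}]}}

```text
t: 20.15
position: [592.9, -87.6, 38.6]
ee_rot: [[0.982, -0.188, 0.032], [-0.188, -0.982, -0.018], [0.034, 0.012, -0.999]]
force: [1.1, 10.9, 3.0]
width: -0.004
```

Run:
```python
from h import *
s=st();cl(s)
```

```text
t 20.15 pos [592.9 -87.6  38.6] yaw x-axis -0.1892 z [ 0.0317 -0.0179 -0.9993] F [ 1.1 10.9  3. ] T [ 1.784 -0.28   0.046] w -0.004 q [-0.2   0.11  1.56 -0.01  1.44 -0.01]
clamp xy [  0.9 111.9] z in clamp [ 0.0344 -0.0117] S -0.0346
```

Call:
{"name": "apply_moves", "arguments": {"targets": [{"delta_pos": [0,0.3,0],"turn": 0},{"delta_pos": [0,0.3,0],"turn": 0},{"delta_pos": [0,-0.1,0],"turn": 0},{"delta_pos": [0,-0.4,0],"turn": 0},{"delta_pos": [0,-0.8,0],"turn": 0},{"delta_pos": [0,-0.8,0],"turn": 0}]}}

```text
t: 20.65
position: [596.0, -67.2, 37.4]
ee_rot: [[0.982, -0.185, 0.031], [-0.185, -0.983, -0.01], [0.032, 0.004, -0.999]]
force: [0.2, -0.2, 0.3]
width: 0.001
```

Run:
```python
from h import *
s=st();cl(s)
np.save("w11.npy",arm.calibration("wrist")["pose"])
im=arm.snapshot("wrist"); cv2.imwrite("pics/w11.png",im[:,:,::-1])
```

```text
t 20.65 pos [596.  -67.2  37.4] yaw x-axis -0.1861 z [ 0.0312 -0.0096 -0.9995] F [ 0.2 -0.2  0.3] T [ 0.022 -0.024 -0.002] w 0.001 q [-0.17  0.11  1.56 -0.    1.44  0.02]
clamp xy [1.000e-01 1.325e+02] z in clamp [ 0.0325 -0.0036] S -0.0324
```

View pics/w11.png

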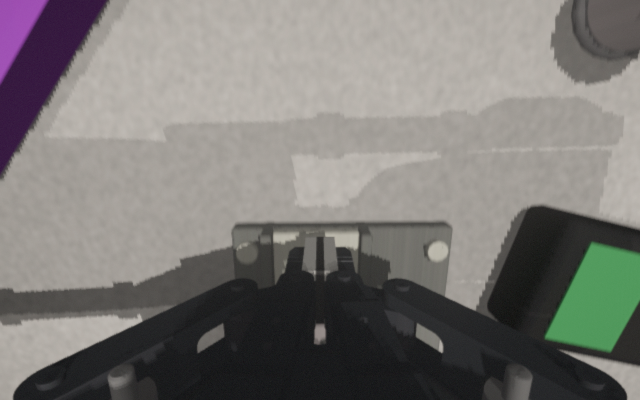

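Call:
{"name": "apply_moves", "arguments": {"targets": [{"delta_pos": [0,0,-2.5],"turn": 0},{"delta_pos": [0,0,-2.5],"turn": 0},{"delta_pos": [0,0,-2.5],"turn": 0},{"delta_pos": [0,0,-2.5],"turn": 0},{"delta_pos": [0,0,-2.5],"turn": 0},{"delta_pos": [0,0,-2.5],"turn": 0},{"delta_pos": [0,0,-2.5],"turn": 0},{"delta_pos": [0,0,-2.5],"turn": 0},{"delta_pos": [0,0,0],"turn": 0}], "jaw": 4}}

```text
t: 21.45
position: [587.8, -60.6, 240.6]
ee_rot: [[0.983, -0.181, 0.02], [-0.181, -0.983, -0.011], [0.021, 0.007, -1.0]]
force: [1.0, -0.9, 1.5]
width: 0.465
```

Run:
```python
from h import *
s=st();cl(s)
np.save("w12.npy",arm.calibration("wrist")["pose"])
im=arm.snapshot("wrist"); cv2.imwrite("pics/w12.png",im[:,:,::-1])
im=arm.snapshot("side"); cv2.imwrite("pics/s12.png",cv2.resize(im[120:240,270:380,::-1],None,fx=5,fy=5))
```

```text
t 21.45 pos [587.8 -60.6 240.6] yaw x-axis -0.1821 z [ 0.0195 -0.0109 -0.9998] F [ 1.  -0.9  1.5] T [ 0.039 -0.012  0.023] w 0.465 q [-0.16  0.05  1.26 -0.01  1.81  0.02]
clamp xy [ -9.2 137.5] z in clamp [ 0.0212 -0.0071] S -0.021
```

View pics/w12.png

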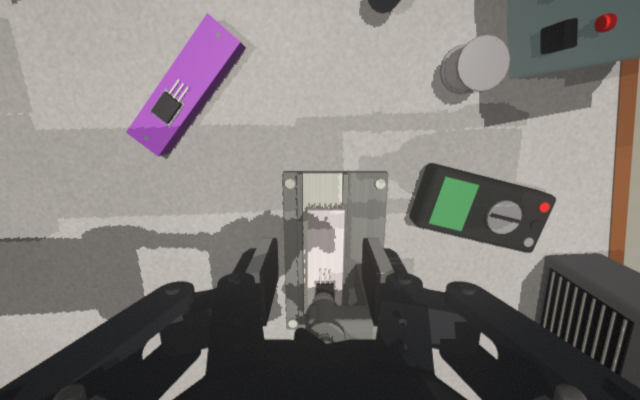

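View pics/s12.png

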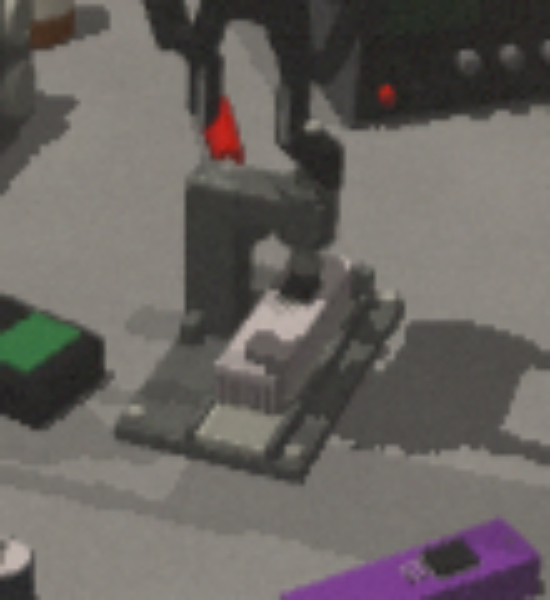

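Run:
```python
from h import *
c=arm.calibration("wrist"); c["pose"]=np.load("w12.npy")
im=cv2.imread("pics/w12.png"); cv2.imwrite("pics/w12z.png",cv2.resize(im[165:345,275:395],None,fx=3.3,fy=3.3,interpolation=cv2.INTER_CUBIC))
R=np.array([[.9826,.1857],[-.1857,.9826]])
for u,v,z in ((304,208,50),(346,208,50),(291,184,10),(381,184,10),(303,172,20),(342,172,20)):
    p=onz(c,u,v,z); print((R.T@(p[:2]-[571.3,-197.4])).round(1))
plan([571,-197,225],0.57,step=25)
```

```text
[-20.5 103.4]
[ 25.2 103.4]
[-36.7 121.1]
[ 70.6 121.2]
[-22.1 137.4]
[ 22.7 137.5]
dist [ -16.  -136.6  -10.5] turn -0.752 n 7
([0.13, 1.96, 0.17], np.float64(-0.107))
([-0.08, 1.96, 0.17], np.float64(-0.107))
([-0.29, 1.94, 0.17], np.float64(-0.107))
([-0.5, 1.9, 0.17], np.float64(-0.107))
([-0.7, 1.83, 0.17], np.float64(-0.107))
([-0.89, 1.75, 0.17], np.float64(-0.107))
([-1.08, 1.64, 0.17], np.float64(-0.107))
```

View pics/w12z.png

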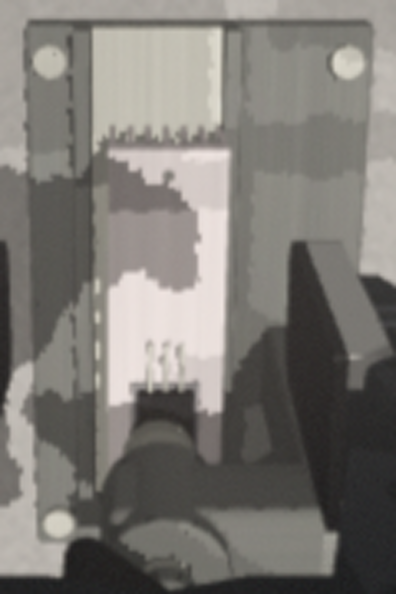

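Call:
{"name": "apply_moves", "arguments": {"targets": [{"delta_pos": [0.1,2.0,0.1],"turn": -0.107},{"delta_pos": [-0.1,2.0,0.1],"turn": -0.107},{"delta_pos": [-0.3,1.9,0.1],"turn": -0.107},{"delta_pos": [-0.5,1.9,0.1],"turn": -0.107},{"delta_pos": [-0.7,1.8,0.1],"turn": -0.107},{"delta_pos": [-0.9,1.7,0.1],"turn": -0.107},{"delta_pos": [-1.1,1.6,0.1],"turn": -0.107},{"delta_pos": [0,0,0],"turn": 0},{"delta_pos": [0,0,0],"turn": 0}]}}

```text
t: 22.3
position: [566.0, -199.0, 208.6]
ee_rot: [[0.822, 0.569, -0.014], [0.569, -0.822, -0.002], [-0.013, -0.006, -1.0]]
force: [1.0, -0.4, 0.3]
width: 0.467
```

Run:
```python
from h import *
s=st();cl(s)
np.save("w13.npy",arm.calibration("wrist")["pose"])
im=arm.snapshot("wrist"); cv2.imwrite("pics/w13.png",im[:,:,::-1])
plan([571,-197,225],0.57,step=12)
```

```text
t 22.3 pos [ 566.  -199.   208.6] yaw x-axis 0.6059 z [-0.0139 -0.0021 -0.9999] F [ 1.  -0.4  0.3] T [-0.021 -0.012  0.002] w 0.467 q [-0.39  0.1   1.26 -0.01  1.79 -1.  ]
clamp xy [-4.9 -2.5] z in clamp [-0.0133 -0.0046] S 0.0121
dist [ 5.2  1.9 16.9] turn 0.036 n 2
([0.25, 0.06, -0.85], np.float64(0.018))
([0.26, 0.06, -0.85], np.float64(0.018))
```

View pics/w13.png

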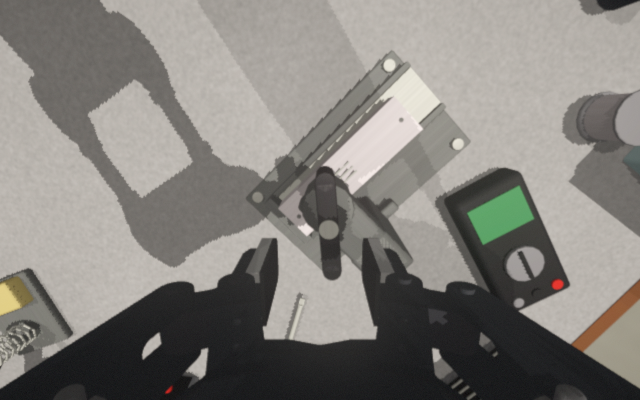

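Run:
```python
from h import *
im=cv2.imread("pics/w13.png"); cv2.imwrite("pics/w13z.png",cv2.resize(im[150:290,250:410],None,fx=4.2,fy=4.2,interpolation=cv2.INTER_CUBIC))
```

```text
(no output)
```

View pics/w13z.png

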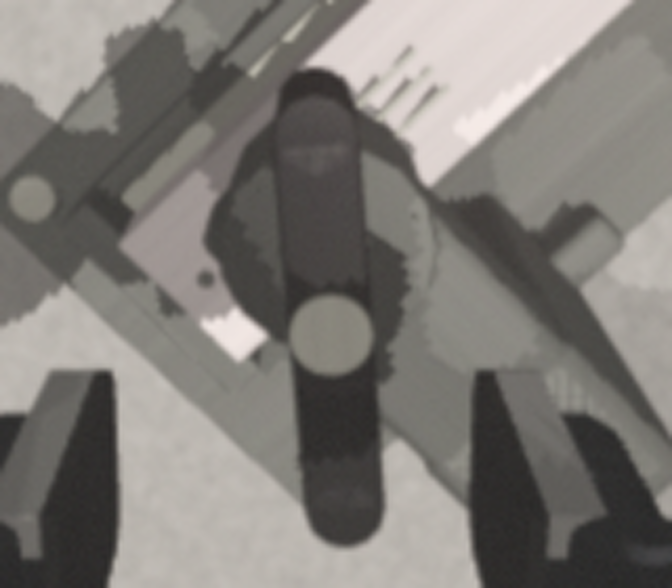

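Run:
```python
from h import *
c=arm.calibration("wrist"); c["pose"]=np.load("w13.npy")
f=lambda x,y,z: onz(c,250+(x+.5)/4.2-.5,150+(y+.5)/4.2-.5,z)
a,b=f(319,150,172),f(340,450,172); d=a-b
by=np.arctan2(d[1],d[0]); print("bar yaw",by,"tool yaw",by-np.pi/2,"dot",f(331,335,172).round(1),f(331,335,174).round(1),"ends",f(315,97,172).round(1),f(346,545,172).round(1),((f(315,97,172)+f(346,545,172))/2).round(1))
s=arm.state(); plan([571,-197,200],by-np.pi/2,step=12)
```

```text
bar yaw 2.2503313531891203 tool yaw 0.6795350263942237 dot [ 571.6 -196.7  172. ] [ 571.1 -196.2  174. ] ends [ 550.2 -170.1  172. ] [ 592.3 -222.3  172. ] [ 571.3 -196.2  172. ]
dist [ 5.2  1.9 -8.1] turn -0.074 n 1
([0.54, 0.15, 0.81], np.float64(-0.074))
```

Call:
{"name": "apply_moves", "arguments": {"targets": [{"delta_pos": [0.5,0.1,0],"turn": -0.064},{"delta_pos": [0,0,0.5],"turn": 0},{"delta_pos": [0,0,0.8],"turn": 0},{"delta_pos": [0,0,0.8],"turn": 0},{"delta_pos": [0,0,0],"turn": 0}]}}

```text
t: 22.77
position: [569.8, -193.1, 181.8]
ee_rot: [[0.787, 0.617, -0.019], [0.617, -0.787, 0.0], [-0.015, -0.012, -1.0]]
force: [0.3, 0.3, -0.5]
width: 0.471
```

Run:
```python
from h import *
s=st();cl(s); plan([571.3,-196.8,148],.67,step=12)
```

```text
t 22.77 pos [ 569.8 -193.1  181.8] yaw x-axis 0.6653 z [-1.910e-02  1.000e-04 -9.998e-01] F [ 0.3  0.3 -0.5] T [-0.014 -0.038  0.038] w 0.471 q [-0.38  0.11  1.3  -0.01  1.75 -1.05]
clamp xy [-2.2  4. ] z in clamp [-0.0188 -0.0035] S 0.0178
dist [  1.5  -3.7 -33.8] turn -0.005 n 3
([-0.02, 0.14, 1.12], np.float64(-0.002))
([-0.02, 0.14, 1.12], np.float64(-0.002))
([-0.02, 0.14, 1.12], np.float64(-0.002))
```

Call:
{"name": "apply_moves", "arguments": {"targets": [{"delta_pos": [0,0.2,0.9],"turn": 0},{"delta_pos": [0,0.2,0.9],"turn": 0},{"delta_pos": [0,0,0.9],"turn": 0},{"delta_pos": [0,0,0.4],"turn": 0},{"delta_pos": [0,0,0],"turn": 0}]}}

```text
t: 23.18
position: [571.2, -195.6, 145.9]
ee_rot: [[0.788, 0.616, -0.021], [0.616, -0.788, 0.001], [-0.016, -0.014, -1.0]]
force: [0.1, -0.4, 0.3]
width: 0.466
```

Run:
```python
from h import *
s=st();cl(s); plan([571.3,-196.8,148],.67,step=12)
im=arm.snapshot("wrist"); cv2.imwrite("pics/w14.png",im[:,:,::-1])
```

```text
t 23.18 pos [ 571.2 -195.6  145.9] yaw x-axis 0.6634 z [-2.100e-02  7.000e-04 -9.998e-01] F [ 0.1 -0.4  0.3] T [-0.015 -0.03   0.086] w 0.466 q [-0.38  0.12  1.35 -0.01  1.69 -1.05]
clamp xy [-0.4  1.8] z in clamp [-0.0208 -0.0032] S 0.0198
dist [ 0.1 -1.2  2.1] turn -0.007 n 1
([-0.07, 0.1, -0.21], np.float64(-0.007))
```

View pics/w14.png

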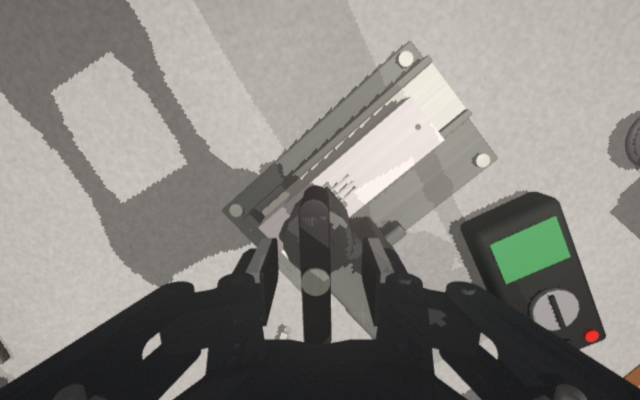

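Call:
{"name": "apply_moves", "arguments": {"targets": [{"delta_pos": [0,0.1,-0.2],"turn": 0},{"delta_pos": [0,0,0],"turn": 0},{"delta_pos": [0,0,0],"turn": 0},{"delta_pos": [0,0,0],"turn": 0},{"delta_pos": [0,0,0],"turn": 0},{"delta_pos": [0,0,0],"turn": 0}], "jaw": 0.5, "force": 40}}

```text
t: 23.73
position: [570.9, -197.3, 148.8]
ee_rot: [[0.789, 0.614, -0.023], [0.614, -0.789, 0.001], [-0.018, -0.015, -1.0]]
force: [-1.5, -1.3, -2.7]
width: 0.132
```

Run:
```python
from h import *
s=st();cl(s)
```

```text
t 23.73 pos [ 570.9 -197.3  148.8] yaw x-axis 0.6618 z [-2.290e-02  8.000e-04 -9.997e-01] F [-1.5 -1.3 -2.7] T [ 0.262 -0.27   0.087] w 0.132 q [-0.38  0.12  1.34 -0.01  1.7  -1.05]
clamp xy [-0.5  0. ] z in clamp [-0.0227 -0.0034] S 0.0216
```

Call:
{"name": "apply_moves", "arguments": {"targets": [{"delta_pos": [0,0,0.01],"turn": 0.1},{"delta_pos": [0,0,0.01],"turn": 0.1},{"delta_pos": [0,0,0.01],"turn": 0.1},{"delta_pos": [0,0,0.01],"turn": 0.1}]}}

```text
t: 24.07
position: [570.3, -197.6, 148.5]
ee_rot: [[0.969, 0.245, -0.024], [0.245, -0.97, 0.001], [-0.023, -0.007, -1.0]]
force: [-2.7, -0.5, -1.6]
width: 0.134
```

```bash
cat > r.py <<'E'
from h import *
s=st();cl(s); R=s["ee_rot"]; print("T tool z",round(float(R[:,2]@s["torque"]),3),"yaw",round(float(np.arctan2(R[1,0],R[0,0])),4))
E
python3 r.py
```

```text
t 24.07 pos [ 570.3 -197.6  148.5] yaw x-axis 0.2472 z [-2.400e-02  8.000e-04 -9.997e-01] F [-2.7 -0.5 -1.6] T [ 0.251 -0.324  0.007] w 0.134 q [-0.39  0.12  1.35 -0.01  1.7  -0.63]
clamp xy [-1.  -0.4] z in clamp [-0.0238 -0.0037] S 0.0226
T tool z -0.013 yaw 0.2472
```

Call:
{"name": "apply_moves", "arguments": {"targets": [{"delta_pos": [0.05,0,0.01],"turn": 0.1},{"delta_pos": [0.05,0,0.01],"turn": 0.1},{"delta_pos": [0,0,0.01],"turn": 0.1},{"delta_pos": [0,0,0.01],"turn": 0.1},{"delta_pos": [0,0,0.01],"turn": 0.1},{"delta_pos": [0,0,0.01],"turn": 0.1},{"delta_pos": [0,0,0.01],"turn": 0.1},{"delta_pos": [0,0,0.01],"turn": 0.1}]}}

```text
t: 24.73
position: [568.8, -197.5, 147.6]
ee_rot: [[0.828, -0.56, -0.03], [-0.561, -0.828, 0.002], [-0.025, 0.015, -1.0]]
force: [-3.5, 0.9, -1.9]
width: 0.127
```

```bash
python3 r.py
```

```text
t 24.73 pos [ 568.8 -197.5  147.6] yaw x-axis -0.5953 z [-0.0295  0.0016 -0.9996] F [-3.5  0.9 -1.9] T [ 0.123 -0.314  0.013] w 0.127 q [-0.39  0.12  1.35 -0.01  1.7   0.21]
clamp xy [-2.5 -0.5] z in clamp [-0.0293 -0.0039] S 0.0279
T tool z -0.018 yaw -0.5953
```

Call:
{"name": "apply_moves", "arguments": {"targets": [{"delta_pos": [0,0,0.01],"turn": 0.1},{"delta_pos": [0,0,0.01],"turn": 0.1},{"delta_pos": [0,0,0.01],"turn": 0.1},{"delta_pos": [0,0,0.01],"turn": 0.1}]}}

```text
t: 25.07
position: [568.1, -197.0, 147.2]
ee_rot: [[0.527, -0.849, -0.031], [-0.85, -0.528, 0.002], [-0.018, 0.026, -1.0]]
force: [-2.2, 1.4, -2.8]
width: 0.132
```

```bash
python3 r.py
```

```text
t 25.07 pos [ 568.1 -197.   147.2] yaw x-axis -1.0154 z [-0.0312  0.0018 -0.9995] F [-2.2  1.4 -2.8] T [ 0.018 -0.318  0.078] w 0.132 q [-0.38  0.12  1.35 -0.01  1.7   0.63]
clamp xy [-3.2 -0.2] z in clamp [-0.031  -0.0041] S 0.0295
T tool z -0.079 yaw -1.0154
```

Call:
{"name": "apply_moves", "arguments": {"targets": [{"delta_pos": [0,0,0.01],"turn": 0.1},{"delta_pos": [0,0,0.01],"turn": 0.1},{"delta_pos": [0,0,0.01],"turn": 0.1}]}}

```text
t: 25.32
position: [567.8, -196.5, 146.9]
ee_rot: [[0.238, -0.971, -0.032], [-0.971, -0.238, 0.002], [-0.01, 0.031, -0.999]]
force: [-2.2, -0.0, -2.1]
width: 0.134
```

```bash
python3 r.py
```

```text
t 25.32 pos [ 567.8 -196.5  146.9] yaw x-axis -1.3302 z [-0.0321  0.002  -0.9995] F [-2.2 -0.  -2.1] T [-0.019 -0.113  0.048] w 0.134 q [-0.38  0.12  1.35 -0.01  1.7   0.94]
clamp xy [-3.6  0.3] z in clamp [-0.0319 -0.004 ] S 0.0305
T tool z -0.048 yaw -1.3302
```

Call:
{"name": "apply_moves", "arguments": {"targets": [{"delta_pos": [0,-0.1,0.01],"turn": 0.1},{"delta_pos": [0,-0.1,0.01],"turn": 0.1}]}}

```text
t: 25.48
position: [567.9, -196.1, 146.7]
ee_rot: [[0.03, -0.999, -0.037], [-1.0, -0.03, 0.002], [-0.003, 0.037, -0.999]]
force: [-7.7, 0.1, -0.8]
width: 0.13
```

```bash
python3 r.py
```

```text
t 25.48 pos [ 567.9 -196.1  146.7] yaw x-axis -1.5407 z [-0.0369  0.0019 -0.9993] F [-7.7  0.1 -0.8] T [0.077 0.664 0.097] w 0.13 q [-0.38  0.13  1.34 -0.01  1.71  1.16]
clamp xy [-3.6  0.7] z in clamp [-0.0366 -0.005 ] S 0.0349
T tool z -0.099 yaw -1.5407
```

Call:
{"name": "apply_moves", "arguments": {"targets": [{"delta_pos": [0,-0.1,0.01],"turn": 0.1},{"delta_pos": [0,0,0.01],"turn": 0.1}]}}

```text
t: 25.65
position: [567.6, -195.6, 146.5]
ee_rot: [[-0.179, -0.983, -0.04], [-0.984, 0.179, 0.003], [0.005, 0.04, -0.999]]
force: [1.4, -0.5, -2.0]
width: 0.128
```

```bash
python3 r.py
```

```text
t 25.65 pos [ 567.6 -195.6  146.5] yaw x-axis -1.7509 z [-0.0403  0.0027 -0.9992] F [ 1.4 -0.5 -2. ] T [ 0.344 -0.538  0.055] w 0.128 q [-0.38  0.13  1.34 -0.01  1.71  1.37]
clamp xy [-4.   1.1] z in clamp [-0.0401 -0.0049] S 0.0384
T tool z -0.071 yaw -1.7509
```

Call:
{"name": "apply_moves", "arguments": {"targets": [{"delta_pos": [0,0,0.01],"turn": 0.1},{"delta_pos": [0,0,0.01],"turn": 0.1}]}}

```text
t: 25.82
position: [567.8, -195.2, 146.3]
ee_rot: [[-0.38, -0.924, -0.04], [-0.925, 0.38, 0.003], [0.012, 0.038, -0.999]]
force: [-0.9, 0.2, -1.4]
width: 0.132
```

```bash
python3 r.py
```

```text
t 25.82 pos [ 567.8 -195.2  146.3] yaw x-axis -1.9606 z [-0.0401  0.0035 -0.9992] F [-0.9  0.2 -1.4] T [ 0.435 -0.318  0.068] w 0.132 q [-0.38  0.13  1.34 -0.01  1.71  1.58]
clamp xy [-3.9  1.5] z in clamp [-0.04  -0.004] S 0.0385
T tool z -0.087 yaw -1.9606
```

Call:
{"name": "apply_moves", "arguments": {"targets": [{"delta_pos": [0,0,0.01],"turn": 0.1},{"delta_pos": [0,0,0.01],"turn": 0.1}]}}

```text
t: 25.98
position: [568.0, -194.8, 146.1]
ee_rot: [[-0.564, -0.825, -0.04], [-0.825, 0.565, 0.004], [0.019, 0.035, -0.999]]
force: [-0.4, -0.5, -3.4]
width: 0.13
```

```bash
python3 r.py
```

```text
t 25.98 pos [ 568.  -194.8  146.1] yaw x-axis -2.1704 z [-0.0396  0.0044 -0.9992] F [-0.4 -0.5 -3.4] T [ 0.491 -0.328  0.075] w 0.13 q [-0.38  0.13  1.34 -0.01  1.71  1.79]
clamp xy [-3.7  2. ] z in clamp [-0.0397 -0.003 ] S 0.0384
T tool z -0.096 yaw -2.1704
```

Call:
{"name": "apply_moves", "arguments": {"targets": [{"delta_pos": [0,0,0.01],"turn": 0.1},{"delta_pos": [0,0,0.01],"turn": 0.1}]}}

```text
t: 26.15
position: [568.3, -194.5, 145.9]
ee_rot: [[-0.724, -0.689, -0.039], [-0.69, 0.724, 0.005], [0.024, 0.031, -0.999]]
force: [-0.9, -0.8, -2.5]
width: 0.132
```

```bash
python3 r.py
```

```text
t 26.15 pos [ 568.3 -194.5  145.9] yaw x-axis -2.3805 z [-0.0388  0.0054 -0.9992] F [-0.9 -0.8 -2.5] T [ 0.569 -0.454  0.074] w 0.132 q [-0.38  0.13  1.34 -0.01  1.71  2.  ]
clamp xy [-3.5  2.3] z in clamp [-0.0391 -0.0019] S 0.038
T tool z -0.099 yaw -2.3805
```

Call:
{"name": "apply_moves", "arguments": {"targets": [{"delta_pos": [0,0,0.01],"turn": 0.1},{"delta_pos": [0,0,0.01],"turn": 0.05}]}}

```text
t: 26.32
position: [568.6, -194.2, 145.8]
ee_rot: [[-0.825, -0.564, -0.038], [-0.565, 0.825, 0.006], [0.028, 0.027, -0.999]]
force: [-1.7, -1.1, -2.2]
width: 0.132
```

```bash
python3 r.py
python3 - <<'E'
from h import *
im=arm.snapshot("side"); cv2.imwrite("pics/s15.png",cv2.resize(im[120:240,270:380,::-1],None,fx=5,fy=5))
E
```

```text
t 26.32 pos [ 568.6 -194.2  145.8] yaw x-axis -2.5409 z [-0.0378  0.0063 -0.9993] F [-1.7 -1.1 -2.2] T [ 0.568 -0.458  0.078] w 0.132 q [-0.38  0.13  1.34 -0.01  1.71  2.16]
clamp xy [-3.2  2.6] z in clamp [-0.0383 -0.0008] S 0.0375
T tool z -0.103 yaw -2.5409
```

View pics/s15.png

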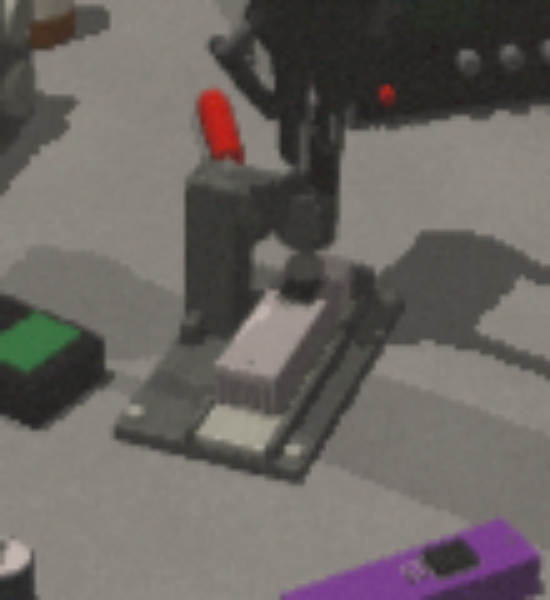

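Call:
{"name": "apply_moves", "arguments": {"targets": [{"delta_pos": [0,0,0],"turn": 0},{"delta_pos": [0,0,0],"turn": 0},{"delta_pos": [0,0,0],"turn": 0},{"delta_pos": [0,0,-1.0],"turn": 0},{"delta_pos": [0,0,-1.2],"turn": 0},{"delta_pos": [0,0,-1.2],"turn": 0},{"delta_pos": [0,0,-1.0],"turn": 0},{"delta_pos": [0,0,0],"turn": 0}], "jaw": 4.5}}

```text
t: 27.03
position: [571.6, -194.7, 198.0]
ee_rot: [[-0.821, -0.57, -0.033], [-0.57, 0.821, 0.003], [0.025, 0.021, -0.999]]
force: [-0.1, -0.4, 1.4]
width: 0.527
```

```bash
python3 r.py
```

```text
t 27.03 pos [ 571.6 -194.7  198. ] yaw x-axis -2.5344 z [-0.0326  0.0032 -0.9995] F [-0.1 -0.4  1.4] T [ 0.062 -0.043  0.061] w 0.527 q [-0.38  0.13  1.25 -0.01  1.79  2.15]
clamp xy [-0.3  2.7] z in clamp [-0.0327 -0.0029] S 0.0315
T tool z -0.063 yaw -2.5344
```

Call:
{"name": "apply_moves", "arguments": {"targets": [{"delta_pos": [0,0,0],"turn": -0.12},{"delta_pos": [0,0,0],"turn": -0.12},{"delta_pos": [0,0,0],"turn": -0.12},{"delta_pos": [0,0,0],"turn": -0.12},{"delta_pos": [0,0,0],"turn": -0.12},{"delta_pos": [0,0,0],"turn": -0.12},{"delta_pos": [0,0,0],"turn": -0.12},{"delta_pos": [0,0,0],"turn": -0.12},{"delta_pos": [0,0,0],"turn": -0.12},{"delta_pos": [0,0,0],"turn": -0.12},{"delta_pos": [0,0,0],"turn": -0.12},{"delta_pos": [0,0,0],"turn": -0.12}]}}

```text
t: 28.03
position: [574.2, -195.7, 207.0]
ee_rot: [[0.507, -0.862, -0.021], [-0.862, -0.507, -0.002], [-0.009, 0.019, -1.0]]
force: [0.5, 0.7, -0.2]
width: 0.526
```

Call:
{"name": "apply_moves", "arguments": {"targets": [{"delta_pos": [0,0,0],"turn": -0.12},{"delta_pos": [0,0,0],"turn": -0.12},{"delta_pos": [0,0,0],"turn": -0.12},{"delta_pos": [0,0,0],"turn": -0.12},{"delta_pos": [0,0,0],"turn": -0.12},{"delta_pos": [0,0,0],"turn": -0.12},{"delta_pos": [0,0,0],"turn": -0.12},{"delta_pos": [0,0,0],"turn": -0.12},{"delta_pos": [0,0,0],"turn": -0.12},{"delta_pos": [0,0,0],"turn": -0.12},{"delta_pos": [0,0,0],"turn": -0.12},{"delta_pos": [0,0,0],"turn": -0.12}]}}

```text
t: 29.03
position: [575.7, -196.2, 212.6]
ee_rot: [[0.895, 0.445, -0.015], [0.445, -0.896, -0.004], [-0.015, -0.003, -1.0]]
force: [-0.6, -1.0, 0.3]
width: 0.529
```

```bash
python3 r.py
```

```text
t 29.03 pos [ 575.7 -196.2  212.6] yaw x-axis 0.4612 z [-0.0148 -0.0043 -0.9999] F [-0.6 -1.   0.3] T [-0.042 -0.007  0.002] w 0.529 q [-0.38  0.12  1.23 -0.01  1.8  -0.84]
clamp xy [4.1 2. ] z in clamp [-0.0138 -0.007 ] S 0.0122
T tool z -0.002 yaw 0.4612
```

Run:
```python
from h import *
np.save("w16.npy",arm.calibration("wrist")["pose"])
im=arm.snapshot("wrist"); cv2.imwrite("pics/w16z.png",cv2.resize(im[150:290,250:410,::-1],None,fx=4.2,fy=4.2,interpolation=cv2.INTER_CUBIC))
```

```text
(no output)
```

View pics/w16z.png

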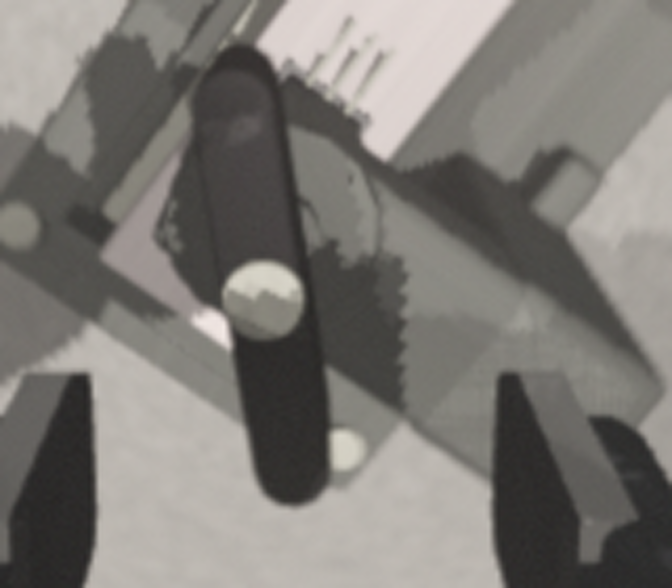

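Run:
```python
from h import *
c=arm.calibration("wrist"); c["pose"]=np.load("w16.npy")
f=lambda x,y,z: onz(c,250+(x+.5)/4.2-.5,150+(y+.5)/4.2-.5,z)
a,b=f(240,130,169),f(287,430,169); d=a-b
by=np.arctan2(d[1],d[0]); print("tool yaw",by-np.pi/2,"dot",f(264,300,170).round(1),"ends mid",((f(235,85,169)+f(295,505,169))/2).round(1))
s=st(); plan([571.5,-196.5,175],.60,step=12)
```

```text
tool yaw 0.604538920232307 dot [ 571.5 -196.3  170. ] ends mid [ 572.2 -197.   169. ]
t 29.08 pos [ 575.8 -196.3  212.7] yaw x-axis 0.4688 z [-0.0147 -0.0044 -0.9999] F [0.3 0.7 1. ] T [-0.022  0.033 -0.005] w 0.526 q [-0.38  0.12  1.23 -0.01  1.8  -0.85]
dist [ -4.3  -0.2 -37.7] turn -0.131 n 4
([-0.08, -0.04, 0.94], np.float64(-0.033))
([-0.08, -0.04, 0.94], np.float64(-0.033))
([-0.08, -0.05, 0.94], np.float64(-0.033))
([-0.08, -0.05, 0.94], np.float64(-0.033))
```

Call:
{"name": "apply_moves", "arguments": {"targets": [{"delta_pos": [-0.1,0,0.5],"turn": -0.06},{"delta_pos": [-0.1,0,0.9],"turn": -0.06},{"delta_pos": [-0.1,0,0.9],"turn": -0.015},{"delta_pos": [0,0,0.9],"turn": 0},{"delta_pos": [0,0,0],"turn": 0}]}}

```text
t: 29.5
position: [573.5, -198.3, 181.4]
ee_rot: [[0.827, 0.563, -0.011], [0.563, -0.827, -0.006], [-0.012, -0.001, -1.0]]
force: [0.1, 0.8, -0.6]
width: 0.531
```

```bash
python3 r.py
python3 - <<'E'
from h import *
plan([571.3,-196.6,145],.60,step=12)
E
```

```text
t 29.5 pos [ 573.5 -198.3  181.4] yaw x-axis 0.5976 z [-0.0111 -0.0058 -0.9999] F [ 0.1  0.8 -0.6] T [ 0.049  0.002 -0.013] w 0.531 q [-0.38  0.11  1.3  -0.01  1.74 -0.98]
clamp xy [ 2.3 -0.5] z in clamp [-0.0098 -0.0078] S 0.0081
T tool z 0.012 yaw 0.5976
dist [ -2.2   1.7 -36.4] turn -0.002 n 4
([-0.01, -0.06, 0.91], np.float64(-0.001))
([-0.01, -0.06, 0.91], np.float64(-0.001))
([-0.01, -0.06, 0.91], np.float64(-0.001))
([-0.01, -0.06, 0.91], np.float64(-0.001))
```

Call:
{"name": "apply_moves", "arguments": {"targets": [{"delta_pos": [0,-0.1,0.9],"turn": 0},{"delta_pos": [0,-0.1,0.9],"turn": 0},{"delta_pos": [0,-0.05,0.9],"turn": 0},{"delta_pos": [0,0,0.8],"turn": 0},{"delta_pos": [0,0,0],"turn": 0}]}}

```text
t: 29.92
position: [571.3, -196.0, 142.3]
ee_rot: [[0.83, 0.558, -0.012], [0.558, -0.83, -0.005], [-0.013, -0.002, -1.0]]
force: [-0.9, -0.0, -0.8]
width: 0.529
```

```bash
python3 r.py
```

```text
t 29.92 pos [ 571.3 -196.   142.3] yaw x-axis 0.5918 z [-0.0119 -0.0054 -0.9999] F [-0.9 -0.  -0.8] T [ 0.01   0.036 -0.002] w 0.529 q [-0.38  0.11  1.37 -0.01  1.67 -0.97]
clamp xy [-0.3  1.4] z in clamp [-0.0107 -0.0075] S 0.009
T tool z 0.001 yaw 0.5918
```

Call:
{"name": "apply_moves", "arguments": {"targets": [{"delta_pos": [0,0.1,-0.2],"turn": 0},{"delta_pos": [0,0,0],"turn": 0},{"delta_pos": [0,0,0],"turn": 0},{"delta_pos": [0,0,0],"turn": 0},{"delta_pos": [0,0,0],"turn": 0},{"delta_pos": [0,0,0],"turn": 0},{"delta_pos": [0,0,0],"turn": 0}], "jaw": 0.5, "force": 40}}

```text
t: 30.5
position: [570.7, -197.3, 143.7]
ee_rot: [[0.831, 0.556, -0.015], [0.556, -0.831, -0.005], [-0.015, -0.005, -1.0]]
force: [-2.2, -0.4, -2.1]
width: 0.127
```

```bash
python3 r.py
```

```text
t 30.5 pos [ 570.7 -197.3  143.7] yaw x-axis 0.5902 z [-0.0154 -0.0046 -0.9999] F [-2.2 -0.4 -2.1] T [ 0.216 -0.27   0.089] w 0.127 q [-0.38  0.11  1.36 -0.01  1.68 -0.97]
clamp xy [-0.6  0. ] z in clamp [-0.0142 -0.0074] S 0.0125
T tool z -0.091 yaw 0.5902
```

Call:
{"name": "apply_moves", "arguments": {"targets": [{"delta_pos": [0,0,0.01],"turn": 0.1},{"delta_pos": [0,0,0.01],"turn": 0.1}]}}

```text
t: 30.67
position: [570.4, -197.4, 143.5]
ee_rot: [[0.926, 0.376, -0.016], [0.376, -0.926, -0.005], [-0.016, -0.002, -1.0]]
force: [-2.5, -0.5, -1.8]
width: 0.134
```

```bash
python3 r.py
```

```text
t 30.67 pos [ 570.4 -197.4  143.5] yaw x-axis 0.386 z [-0.0159 -0.0046 -0.9999] F [-2.5 -0.5 -1.8] T [ 0.251 -0.193  0.062] w 0.134 q [-0.38  0.11  1.36 -0.01  1.68 -0.77]
clamp xy [-0.9 -0.1] z in clamp [-0.0148 -0.0075] S 0.013
T tool z -0.065 yaw 0.386
```

Call:
{"name": "apply_moves", "arguments": {"targets": [{"delta_pos": [0,0,0.01],"turn": 0.1},{"delta_pos": [0,0,0.01],"turn": 0.1}]}}

```text
t: 30.83
position: [570.1, -197.5, 143.3]
ee_rot: [[0.984, 0.175, -0.017], [0.175, -0.985, -0.004], [-0.017, 0.002, -1.0]]
force: [-3.0, -0.0, -2.3]
width: 0.129
```

```bash
python3 r.py
```

```text
t 30.83 pos [ 570.1 -197.5  143.3] yaw x-axis 0.1758 z [-0.0165 -0.0045 -0.9999] F [-3.  -0.  -2.3] T [ 0.262 -0.239  0.054] w 0.129 q [-0.38  0.11  1.36 -0.01  1.68 -0.56]
clamp xy [-1.1 -0.3] z in clamp [-0.0154 -0.0075] S 0.0136
T tool z -0.057 yaw 0.1758
```

Call:
{"name": "apply_moves", "arguments": {"targets": [{"delta_pos": [0,0,0.01],"turn": 0.1},{"delta_pos": [0,0,0.01],"turn": 0.1}]}}

```text
t: 31.0
position: [569.8, -197.5, 143.1]
ee_rot: [[0.999, -0.035, -0.017], [-0.035, -0.999, -0.004], [-0.017, 0.005, -1.0]]
force: [-2.4, -0.4, -1.8]
width: 0.128
```

```bash
python3 r.py
```

```text
t 31.0 pos [ 569.8 -197.5  143.1] yaw x-axis -0.0347 z [-0.0171 -0.0044 -0.9998] F [-2.4 -0.4 -1.8] T [ 0.224 -0.262  0.052] w 0.128 q [-0.38  0.11  1.36 -0.01  1.68 -0.35]
clamp xy [-1.4 -0.4] z in clamp [-0.016  -0.0075] S 0.0143
T tool z -0.054 yaw -0.0347
```

Call:
{"name": "apply_moves", "arguments": {"targets": [{"delta_pos": [0,0,0.01],"turn": 0.1},{"delta_pos": [0,0,0.01],"turn": 0.1}]}}

```text
t: 31.17
position: [569.5, -197.5, 142.9]
ee_rot: [[0.97, -0.243, -0.018], [-0.243, -0.97, -0.004], [-0.016, 0.008, -1.0]]
force: [-4.0, -0.2, -1.2]
width: 0.132
```

```bash
python3 r.py
```

```text
t 31.17 pos [ 569.5 -197.5  142.9] yaw x-axis -0.2452 z [-0.0179 -0.0042 -0.9998] F [-4.  -0.2 -1.2] T [ 0.187 -0.201  0.046] w 0.132 q [-0.38  0.11  1.36 -0.01  1.68 -0.14]
clamp xy [-1.8 -0.5] z in clamp [-0.0168 -0.0075] S 0.015
T tool z -0.049 yaw -0.2452
```

Call:
{"name": "apply_moves", "arguments": {"targets": [{"delta_pos": [0,0,0.01],"turn": 0.1},{"delta_pos": [0,0,0.01],"turn": 0.1}]}}

```text
t: 31.33
position: [569.2, -197.4, 142.7]
ee_rot: [[0.898, -0.44, -0.019], [-0.44, -0.898, -0.004], [-0.015, 0.012, -1.0]]
force: [-2.5, -0.2, -2.9]
width: 0.131
```

```bash
python3 r.py
```

```text
t 31.33 pos [ 569.2 -197.4  142.7] yaw x-axis -0.4555 z [-0.0185 -0.004  -0.9998] F [-2.5 -0.2 -2.9] T [ 0.161 -0.228  0.094] w 0.131 q [-0.38  0.11  1.36 -0.01  1.68  0.07]
clamp xy [-2.1 -0.4] z in clamp [-0.0174 -0.0074] S 0.0157
T tool z -0.096 yaw -0.4555
```

Call:
{"name": "apply_moves", "arguments": {"targets": [{"delta_pos": [0,0,0.01],"turn": 0.1}]}}

```text
t: 31.42
position: [569.1, -197.3, 142.7]
ee_rot: [[0.847, -0.531, -0.019], [-0.532, -0.847, -0.004], [-0.014, 0.013, -1.0]]
force: [-1.9, 0.6, -2.0]
width: 0.129
```

```bash
python3 r.py
```

```text
t 31.42 pos [ 569.1 -197.3  142.7] yaw x-axis -0.5605 z [-0.0188 -0.0039 -0.9998] F [-1.9  0.6 -2. ] T [ 0.209 -0.263  0.151] w 0.129 q [-0.38  0.11  1.36 -0.01  1.68  0.18]
clamp xy [-2.2 -0.3] z in clamp [-0.0178 -0.0073] S 0.016
T tool z -0.154 yaw -0.5605
```

Call:
{"name": "apply_moves", "arguments": {"targets": [{"delta_pos": [0,0,0.01],"turn": 0.1}]}}

```text
t: 31.5
position: [568.9, -197.2, 142.5]
ee_rot: [[0.787, -0.617, -0.019], [-0.617, -0.787, -0.004], [-0.013, 0.015, -1.0]]
force: [-3.2, 0.6, -2.3]
width: 0.135
```

```bash
python3 r.py
```

```text
t 31.5 pos [ 568.9 -197.2  142.5] yaw x-axis -0.6655 z [-0.0193 -0.0039 -0.9998] F [-3.2  0.6 -2.3] T [ 0.161 -0.113  0.096] w 0.135 q [-0.38  0.11  1.36 -0.01  1.68  0.28]
clamp xy [-2.4 -0.3] z in clamp [-0.0182 -0.0074] S 0.0164
T tool z -0.099 yaw -0.6655
```

Call:
{"name": "apply_moves", "arguments": {"targets": [{"delta_pos": [0,0,0.01],"turn": 0.1}]}}

```text
t: 31.58
position: [568.8, -197.1, 142.5]
ee_rot: [[0.718, -0.696, -0.02], [-0.696, -0.718, -0.004], [-0.011, 0.016, -1.0]]
force: [-2.5, 0.4, -2.7]
width: 0.129
```

```bash
python3 r.py
```

```text
t 31.58 pos [ 568.8 -197.1  142.5] yaw x-axis -0.7705 z [-0.0195 -0.0038 -0.9998] F [-2.5  0.4 -2.7] T [ 0.223 -0.174  0.101] w 0.129 q [-0.38  0.11  1.36 -0.01  1.68  0.39]
clamp xy [-2.5 -0.2] z in clamp [-0.0185 -0.0073] S 0.0167
T tool z -0.105 yaw -0.7705
```

Call:
{"name": "apply_moves", "arguments": {"targets": [{"delta_pos": [0,0,0.01],"turn": 0.1}]}}

```text
t: 31.67
position: [568.7, -197.0, 142.4]
ee_rot: [[0.641, -0.768, -0.02], [-0.768, -0.641, -0.004], [-0.01, 0.018, -1.0]]
force: [-1.3, 0.1, -1.3]
width: 0.131
```

```bash
python3 r.py
```

```text
t 31.67 pos [ 568.7 -197.   142.4] yaw x-axis -0.8754 z [-0.0199 -0.0036 -0.9998] F [-1.3  0.1 -1.3] T [ 0.136 -0.202  0.167] w 0.131 q [-0.38  0.11  1.37 -0.01  1.68  0.49]
clamp xy [-2.7 -0.1] z in clamp [-0.0188 -0.0072] S 0.0171
T tool z -0.169 yaw -0.8754
```

Call:
{"name": "apply_moves", "arguments": {"targets": [{"delta_pos": [0,0,0.01],"turn": 0.1}]}}

```text
t: 31.75
position: [568.5, -196.9, 142.3]
ee_rot: [[0.557, -0.83, -0.02], [-0.831, -0.557, -0.004], [-0.008, 0.019, -1.0]]
force: [-2.3, 1.2, -1.8]
width: 0.131
```

```bash
python3 r.py; python3 -c "
from h import *
im=arm.snapshot('side'); cv2.imwrite('pics/s17.png',cv2.resize(im[150:200,310:360,::-1],None,fx=10,fy=10,interpolation=cv2.INTER_CUBIC))"; python3 r.py
```

```text
t 31.75 pos [ 568.5 -196.9  142.3] yaw x-axis -0.9803 z [-0.0202 -0.0036 -0.9998] F [-2.3  1.2 -1.8] T [ 0.095 -0.106  0.147] w 0.131 q [-0.38  0.11  1.37 -0.01  1.68  0.6 ]
clamp xy [-2.8 -0. ] z in clamp [-0.0192 -0.0073] S 0.0174
T tool z -0.148 yaw -0.9803
t 31.8 pos [ 568.5 -196.9  142.3] yaw x-axis -0.9863 z [-0.0202 -0.0036 -0.9998] F [-2.4  0.3 -1.5] T [ 0.081 -0.09  -0.001] w 0.129 q [-0.38  0.11  1.37 -0.01  1.68  0.6 ]
clamp xy [-2.8  0. ] z in clamp [-0.0192 -0.0073] S 0.0174
T tool z -0.0 yaw -0.9863
```

View pics/s17.png

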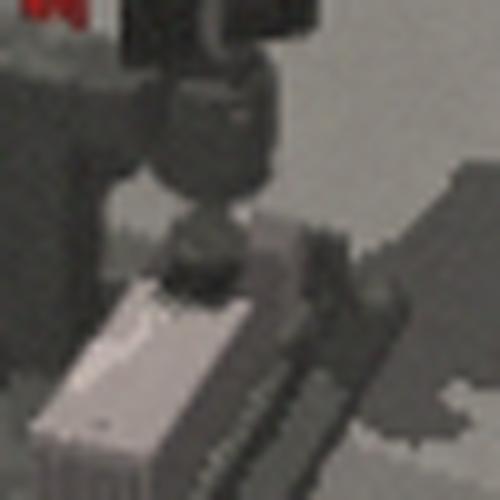

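Call:
{"name": "apply_moves", "arguments": {"targets": [{"delta_pos": [0,0,0.01],"turn": 0.1}]}}

```text
t: 31.88
position: [568.5, -196.8, 142.2]
ee_rot: [[0.467, -0.884, -0.02], [-0.884, -0.467, -0.003], [-0.007, 0.02, -1.0]]
force: [-1.9, 0.5, -1.5]
width: 0.128
```

```bash
python3 r.py|tail -1
```

```text
T tool z -0.199 yaw -1.0846
```

Call:
{"name": "apply_moves", "arguments": {"targets": [{"delta_pos": [0,0,0.01],"turn": 0.1}]}}

```text
t: 31.97
position: [568.4, -196.6, 142.1]
ee_rot: [[0.375, -0.927, -0.021], [-0.927, -0.375, -0.003], [-0.005, 0.02, -1.0]]
force: [-2.1, 0.8, -2.9]
width: 0.134
```

```bash
python3 r.py|tail -1
```

```text
T tool z -0.15 yaw -1.1868
```

Call:
{"name": "apply_moves", "arguments": {"targets": [{"delta_pos": [0,0,0.01],"turn": 0.1}]}}

```text
t: 32.05
position: [568.3, -196.5, 142.0]
ee_rot: [[0.278, -0.96, -0.021], [-0.96, -0.278, -0.003], [-0.003, 0.021, -1.0]]
force: [-2.3, 1.0, -2.0]
width: 0.132
```

```bash
python3 r.py|tail -1
```

```text
T tool z -0.174 yaw -1.2887
```

Call:
{"name": "apply_moves", "arguments": {"targets": [{"delta_pos": [0,0,0.01],"turn": 0.1}]}}

```text
t: 32.13
position: [568.3, -196.3, 142.0]
ee_rot: [[0.179, -0.984, -0.021], [-0.984, -0.179, -0.003], [-0.001, 0.021, -1.0]]
force: [-2.2, 0.8, -1.1]
width: 0.133
```

```bash
python3 r.py
```

```text
t 32.13 pos [ 568.3 -196.3  142. ] yaw x-axis -1.3907 z [-0.021  -0.0028 -0.9998] F [-2.2  0.8 -1.1] T [ 0.274 -0.172  0.144] w 0.133 q [-0.38  0.11  1.37 -0.01  1.68  1.01]
clamp xy [-3.1  0.6] z in clamp [-0.0201 -0.0067] S 0.0184
T tool z -0.15 yaw -1.3907
```

Call:
{"name": "apply_moves", "arguments": {"targets": [{"delta_pos": [0,0,0.01],"turn": 0.1},{"delta_pos": [0,0,0.01],"turn": 0.1},{"delta_pos": [0,0,0.01],"turn": 0.1}]}}

```text
t: 32.38
position: [568.3, -195.8, 141.7]
ee_rot: [[-0.126, -0.992, -0.021], [-0.992, 0.126, -0.002], [0.005, 0.021, -1.0]]
force: [-1.5, 0.4, -0.9]
width: 0.132
```

```bash
python3 r.py|tail -1
```

```text
T tool z -0.213 yaw -1.6969
```

Call:
{"name": "apply_moves", "arguments": {"targets": [{"delta_pos": [0,0,0.01],"turn": 0.1},{"delta_pos": [0,0,0.01],"turn": 0.1},{"delta_pos": [0,0,0.01],"turn": 0.1}]}}

```text
t: 32.63
position: [568.4, -195.3, 141.5]
ee_rot: [[-0.419, -0.908, -0.021], [-0.908, 0.419, -0.001], [0.01, 0.019, -1.0]]
force: [-1.9, -0.4, -1.9]
width: 0.128
```

```bash
python3 r.py
python3 - <<'E'
import numpy as np
from scipy.optimize import curve_fit
y=-np.array([.386,.1758,-.0347,-.2452,-.4555,-.5605,-.6655,-.7705,-.8754,-.9803,-1.0846,-1.1868,-1.2887,-1.3907])
T=np.array([.065,.057,.054,.049,.096,.154,.099,.105,.169,.148,.199,.15,.174,.15])
f=lambda y,t,b:b+np.clip(.27*(y-t),0,.13)
p,c=curve_fit(f,y,T,[.45,.05]);print(p,np.sqrt(np.diag(c)))
E
```

```text
t 32.63 pos [ 568.4 -195.3  141.5] yaw x-axis -2.0031 z [-0.0211 -0.0011 -0.9998] F [-1.9 -0.4 -1.9] T [ 0.414 -0.299  0.237] w 0.128 q [-0.38  0.11  1.37 -0.01  1.68  1.62]
clamp xy [-3.2  1.5] z in clamp [-0.0206 -0.0051] S 0.0192
T tool z -0.245 yaw -2.0031
[0.35374074 0.0435    ] [0.06404454 0.00924298]
```

Call:
{"name": "apply_moves", "arguments": {"targets": [{"delta_pos": [0,0,0],"turn": 0},{"delta_pos": [0,0,0],"turn": 0}]}}

```text
t: 32.8
position: [568.4, -195.3, 141.4]
ee_rot: [[-0.416, -0.909, -0.021], [-0.909, 0.417, -0.001], [0.01, 0.019, -1.0]]
force: [-2.0, -0.9, -2.5]
width: 0.131
```

Call:
{"name": "apply_moves", "arguments": {"targets": [{"delta_pos": [0,0,0],"turn": 0},{"delta_pos": [0,0,0],"turn": 0},{"delta_pos": [0,0,0],"turn": 0},{"delta_pos": [0,0,0],"turn": 0},{"delta_pos": [0,0,-0.8],"turn": 0},{"delta_pos": [0,0,-1.0],"turn": 0},{"delta_pos": [0,0,-1.0],"turn": 0},{"delta_pos": [0,0,-1.0],"turn": 0},{"delta_pos": [0,0,-1.0],"turn": 0},{"delta_pos": [0,0,-1.0],"turn": 0},{"delta_pos": [0,0,-1.0],"turn": 0},{"delta_pos": [0,0,0],"turn": 0}], "jaw": 4.5}}

```text
t: 33.8
position: [571.5, -195.7, 222.1]
ee_rot: [[-0.405, -0.914, -0.013], [-0.914, 0.405, -0.005], [0.01, 0.009, -1.0]]
force: [0.0, -0.5, 0.7]
width: 0.526
```

```bash
python3 r.py
python3 - <<'E'
from h import *
np.save("w18.npy",arm.calibration("wrist")["pose"])
im=arm.snapshot("wrist"); cv2.imwrite("pics/w18.png",im[:,:,::-1])
im=arm.snapshot("side"); cv2.imwrite("pics/s18.png",cv2.resize(im[120:240,270:380,::-1],None,fx=5,fy=5))
E
```

```text
t 33.8 pos [ 571.5 -195.7  222.1] yaw x-axis -1.9876 z [-0.0125 -0.0054 -0.9999] F [ 0.  -0.5  0.7] T [-0.019  0.009  0.086] w 0.526 q [-0.38  0.11  1.23 -0.01  1.81  1.6 ]
clamp xy [-0.1  1.7] z in clamp [-0.0113 -0.0076] S 0.0096
T tool z -0.086 yaw -1.9876
```

View pics/w18.png

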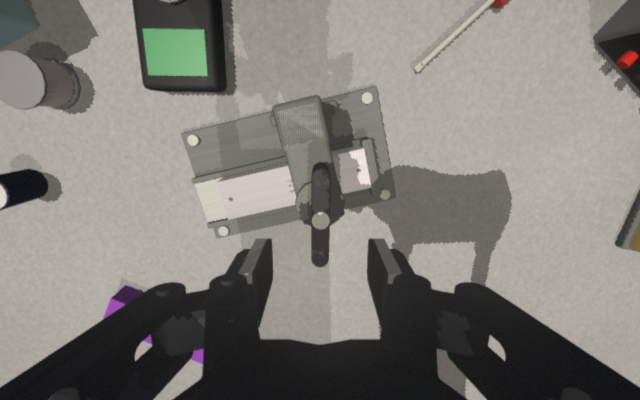

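View pics/s18.png

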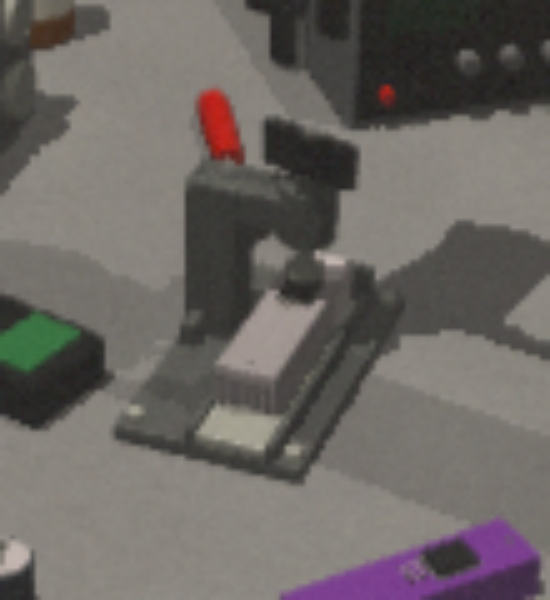

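Run:
```python
from h import *
im=cv2.imread("pics/w18.png"); cv2.imwrite("pics/w18z.png",cv2.resize(im[80:270,180:400],None,fx=3.1,fy=3.1,interpolation=cv2.INTER_CUBIC))
```

```text
(no output)
```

View pics/w18z.png

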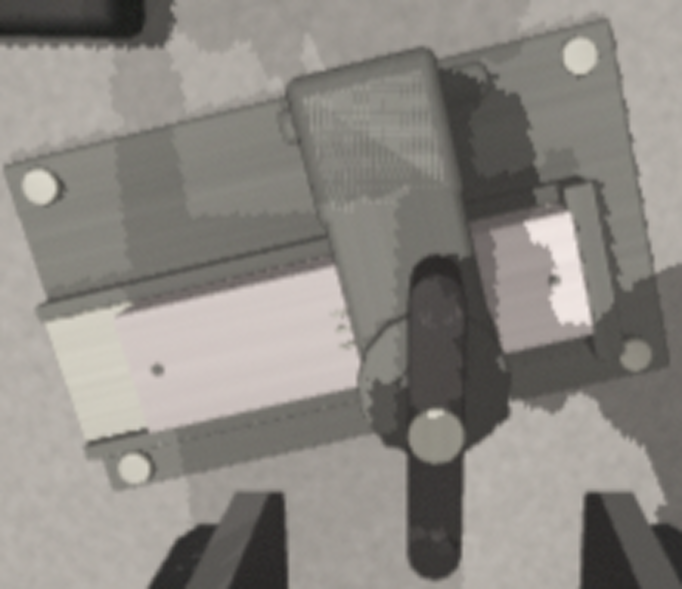

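Run:
```python
from h import *
print(arm.hand_in())
```

```text
the job is handed in; nothing more can be done
None
```

I laid the long heat sink in the clamp bed, transistor end first, and pushed it against the end stop. I then tightened the screw to about a quarter turn past first touch, released the handle, backed off and handed the job in at about 34 s. No verdict was reported.

- **Heat sink position:** the push stopped dead at about 11 N. In the last picture the front end sits flush against the stop and the sink looks flat in the bed. It lies about 3 mm to one side, towards the rail on the column side; the limit is 6 mm.
- **Clamping:** handle torque was about 0.05 N m when free and levelled off at about 0.17 N m after touch. A fit put first touch at 0.35 ± 0.06 rad on the second grip; my own estimate was about 0.45. I stopped about 1.55–1.65 rad past touch, which should be 31–33 N. That force is worked out from the turn, not measured.
- **What disagreed:**
  - Single torque readings scattered by about 0.03 N m, and one taken with the gripper free also showed 0.06.
  - The side picture could not show the exact moment of contact.
  - The tool tilted by up to 0.1 rad while carrying the sink. I straightened it by pressing the sink against the bed at about 25 N.
- **Other things on the bench:** I touched none of them, and those visible in the last pictures looked unmoved; I did not measure their positions.

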